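# Punch the knob mark, then pack the fitter's kit in order of use

## Task

First mark the knob hole on the white drawer front: with the mallet held, strike the gauge's sprung brass-capped punch fully down on its stop and let it spring back up; stand the mallet back upright on its black mat. Then pack the kit tray: lay the hand tools that are on the bench flat in its five lanes in order of use, the first lane at the red end - marking knife, chisel, bradawl, screwdriver, filling knife (the lane of a missing tool stays empty) - with all handles at the marker-rest side, and lay the marker pen in the V groove of its rest about midway, letting go only once it has settled into the groove; leave the other things on the bench where they are.

Things in the scene. Friction and masses are not known exactly. Their poses are not given: they have to be found in the camera images.
- punch (a joint): Brass-capped steel centre punch, sprung, standing upright in the dark steel boss of the gauge. Value: metres pressed down; 0 = up, 0.008 = fully down (end stop). Needs about 3 N to start moving and 10 N at the bottom; springs back up by itself.
- punch_top (a point): Middle of the top of the punch's brass cap (cap 22 mm across, top about 74 mm above the bench, 20 mm above the boss). Moves down with the punch.
- front: White drawer front, 300 (x) x 140 x 18 mm, lying flat, fixed. Origin: centre of its underside, on the bench. Across it, centred at x = +30 mm, sits an aluminium saddle gauge (50 mm along x, 164 mm across, top 26 mm above the bench) with a dark boss 30 mm across, 54 mm high, guiding the punch.
- mallet_c (a point): Soft-face mallet, 0.5 kg, standing on its orange face on the mat. Point: middle of the head, 42 mm above the orange face; head 84 mm tall: flat-sided dark steel housing 46 (x) x 44 (y) x 36 mm tall, round faces 42 mm across below and above. Wooden handle 24 wide, 20 deep, level along its -x, ending 202 mm from the point. z up.
- mat: Black rubber mat, 100 x 100 mm, 4 mm thick, fixed on the bench. Origin: centre of the underside.
- tray: Fixed wooden kit tray, 270 (x) x 262 (y) mm, floor 5 mm thick, end walls 22 mm high, the +y one red. Origin: centre of underside. Five lanes along x (x -61 to +129 mm, end walls 14 mm high), centred at y = 100, 50, 0, -50, -100 mm, parted by 4 mm ribs 14 mm high only at the lane ends (x -61 to -27 and 95 to 129), leaving finger room between. Marker rest on the -x side.
- groove (a point): Marker rest: V groove (45 degree sides) along the tray's y, in two brown blocks 38 (x) x 32 (y) x 38 mm high, centred 52 mm either side of this point, a free gap of 72 mm between. Point: where the middle of the seated marker lies, 38 mm above the tray's underside, at tray x = -100 mm, y = 0. Axes as the tray's.
- marker_c (a point): Round marker pen, 18 mm thick, 140 mm long, white with a long black cap, 40 g, lying on the near end of the drawer front. Point: its centre; x runs along the pen.
- knife_c (a point): Marking knife, yellow handle, narrow flat blade; 160 mm long over all, 90 g, lying on the bench (may be absent). Point: the balance point on the handle, half-way up (9 mm above what it lies on). x runs towards the tip (85 mm away); the handle is 16 mm wide (y), 18 mm high, flat-sided, from 75 mm behind to 20 mm ahead of the point.
- chisel_c (a point): Chisel, blue handle with steel rings, blade 18 mm wide; 160 mm long over all, 90 g, lying on the bench (may be absent). Point: the balance point on the handle, half-way up (9 mm above what it lies on). x runs towards the tip (85 mm away); the handle is 19 mm wide (y), 18 mm high, flat-sided, from 75 mm behind to 20 mm ahead of the point.
- bradawl_c (a point): Bradawl, pale wooden handle with a brass ferrule, thin round spike; 160 mm long over all, 90 g, lying on the bench (may be absent). Point: the balance point on the handle, half-way up (9 mm above what it lies on). x runs towards the tip (85 mm away); the handle is 17 mm wide (y), 18 mm high, flat-sided, from 75 mm behind to 20 mm ahead of the point.
- driver_c (a point): Screwdriver, red handle with black bands, 7 mm round shaft; 160 mm long over all, 90 g, lying on the bench (may be absent). Point: the balance point on the handle, half-way up (9 mm above what it lies on). x runs towards the tip (85 mm away); the handle is 20 mm wide (y), 18 mm high, flat-sided, from 75 mm behind to 20 mm ahead of the point.
- filler_c (a point): Filling knife, dark wooden handle, blade 34 mm wide; 160 mm long over all, 90 g, lying on the bench (may be absent). Point: the balance point on the handle, half-way up (9 mm above what it lies on). x runs towards the tip (85 mm away); the handle is 17 mm wide (y), 18 mm high, flat-sided, from 75 mm behind to 20 mm ahead of the point.
- spray: Spray can, 66 mm across, 190 mm tall, loose on the bench; not part of the job. Origin: centre of its underside.
- glue: White glue bottle, 64 mm across, 170 mm tall, loose on the bench; not part of the job. Origin: centre of its underside.
- tape: Roll of blue tape, 100 mm across, 48 mm tall, loose on the bench; not part of the job. Origin: centre of its underside.
- measure: Yellow tape measure, 70 x 38 x 68 mm, loose on the bench; not part of the job. Origin: centre of its underside.
- screws: Clear jar of screws, 80 mm across, 75 mm tall, loose on the bench; not part of the job. Origin: centre of its underside.
- carton: Cardboard carton of hinges, 120 x 90 x 55 mm, loose on the bench; not part of the job. Origin: centre of its underside.
- sander: Cork sanding block, 110 x 65 x 32 mm, loose on the bench; not part of the job. Origin: centre of its underside.
There are look-alikes about, which are no part of the job. What is shaped like the part that bears driver_c but orange or purple is not meant.

How it is judged:
On the way, in this order (a step that is already met when the one before it is completed fails the run):
1. the punch is driven down on its stop (at least 6.5 of 8 mm) with the mallet, before any tool or the marker is packed (value of joint punch above 0.0065 m and contact force between mallet and front above 2 N and horizontal distance between each of knife_c, chisel_c, bradawl_c, driver_c, filler_c and tray above 0.15 m and horizontal distance between marker_c and groove above 0.05 m), for 0.04 s.
2. the mallet stands upright on its mat again, let go, with the punch up and nothing packed yet (angle between mallet_c's own z axis and vertical below 0.12 rad and z of mallet_c in the frame of mat below 0.052 m and linear speed of mallet below 0.02 m/s and x of mallet_c in the frame of mat between -0.04 and 0.04 m and y of mallet_c in the frame of mat between -0.04 and 0.04 m and horizontal distance between each of knife_c, chisel_c, bradawl_c, driver_c, filler_c and tray above 0.15 m and horizontal distance between marker_c and groove above 0.05 m and value of joint punch below 0.0015 m and contact force between the fingers and mallet below 0.1 N), for 0.2 s.
3. the marker lies settled in the groove while the fingers still hold it (z of marker_c in the frame of groove between -0.004 and 0.004 m and x of marker_c in the frame of groove between -0.006 and 0.006 m and y of marker_c in the frame of groove between -0.025 and 0.025 m and angle between the x axis of marker_c and the y axis of groove, either way round below 0.12 rad and contact force between the fingers and marker above 0.3 N and contact force between marker and tray above 0.05 N and linear speed of marker below 0.03 m/s), for 0.2 s.
At the end, for the whole second after the job is handed in: Each tool present lies flat in its own lane (order of use from the red end), tip away from the marker rest; marker in the groove (6 mm across, 4 mm height, 25 mm along, 0.12 rad); mallet upright (0.12 rad) on the mat, within 40 mm of its middle each way; punch up; all at rest (z of each of knife_c, chisel_c, bradawl_c, driver_c, filler_c in the frame of tray below 0.02 m and angle between knife_c's own x axis and vertical between 1.45 and 1.69 rad and x of knife_c in the frame of tray between 0.006 and 0.052 m and y of knife_c in the frame of tray between 0.08 and 0.12 m and angle between the x axis of each of knife_c, chisel_c, bradawl_c, driver_c, filler_c and the x axis of tray, either way round below 0.22 rad and x of groove in the frame of knife_c below -0.05 m and linear speed of each of knife, chisel, bradawl, driver, filler, mallet, marker below 0.02 m/s and angle between chisel_c's own x axis and vertical between 1.45 and 1.69 rad and x of chisel_c in the frame of tray between 0.006 and 0.052 m and y of chisel_c in the frame of tray between 0.03 and 0.07 m and x of groove in the frame of chisel_c below -0.05 m and angle between bradawl_c's own x axis and vertical between 1.45 and 1.69 rad and x of bradawl_c in the frame of tray between 0.006 and 0.052 m and y of bradawl_c in the frame of tray between -0.02 and 0.02 m and x of groove in the frame of bradawl_c below -0.05 m and angle between driver_c's own x axis and vertical between 1.45 and 1.69 rad and x of driver_c in the frame of tray between 0.006 and 0.052 m and y of driver_c in the frame of tray between -0.07 and -0.03 m and x of groove in the frame of driver_c below -0.05 m and angle between filler_c's own x axis and vertical between 1.45 and 1.69 rad and x of filler_c in the frame of tray between 0.006 and 0.052 m and y of filler_c in the frame of tray between -0.12 and -0.08 m and x of groove in the frame of filler_c below -0.05 m and z of marker_c in the frame of groove between -0.004 and 0.004 m and x of marker_c in the frame of groove between -0.006 and 0.006 m and y of marker_c in the frame of groove between -0.025 and 0.025 m and angle between the x axis of marker_c and the y axis of groove, either way round below 0.12 rad and angle between mallet_c's own z axis and vertical below 0.12 rad and z of mallet_c in the frame of mat below 0.052 m and x of mallet_c in the frame of mat between -0.04 and 0.04 m and y of mallet_c in the frame of mat between -0.04 and 0.04 m and value of joint punch below 0.0015 m); the robot touches nothing.
It fails at once if a bystander (spray can, glue, tape, tape measure, screws, carton, sanding block) is shifted by more than 40 mm (distance of any of spray, glue, tape, measure, screws, carton, sander from where it was at the start of the episode above 0.04 m).
Of knife, chisel, bradawl, driver, filler only 3 to 5 are there at a start; the rules pass over those that are not, and their reading is None.
At some moment in a run one of knife, chisel, bradawl, driver, filler may be knocked a few centimetres aside while the robot is not near it.
It also fails if it takes over 210 s, if anything falls off the work surface, if the arm or the gripper's body presses on something with over 40 N, if the wrist force passes 120 N, or if a joint passes its speed limit or range.

## Robot

A 6-joint arm with a two-finger parallel gripper is mounted at the origin on the work surface. World frame = base frame: x ahead of the robot, y to its left, z up, the work surface at z = 0. Lengths are in m, angles in rad, forces in N, time in s.
With the tool pointing down it reaches from about 0.325 to 0.85 m from the base axis. Payload 15.5 kg.
Tool frame: the origin (TCP) lies midway between the tips of the shut fingers; the grasp point (between the pads) lies 19 mm behind it; z points along the fingers, y is the line along which they close (so a half turn about z gives the same grasp; the last joint's range is limited). The gripper opens to 91 mm and grips with 3 to 60 N. Pads are 32 mm wide; open, the fingers measure 118 mm over their backs; the gripper's body (76 mm by 178 mm) begins 60 mm behind the grasp point.
Start: joints at [1.024, 0.494, 1.345, -0, 1.302, -0.096], TCP at [0.272, 0.563, 0.214] pointing down, gripper open.
Joint ranges: [-2.91, 2.91], [-0.82, 2.16], [0.22, 2.67], [-1.22, 4.37], [0.12, 2.79], [-3.08, 3.08]. Speed limits (rad/s): [1.89, 1.89, 2.57, 3.01, 3.01, 3.01].

## Interface

Orientations are given as a unit quaternion [w, x, y, z].
In Python, from bench import * gives the robot as it stands.
- The arm moves only by the tool jog_arm, never from a script. Its arguments are lists of equal length, an entry for each row: "xyz": the shift along the world's x, y, z in units of 750 mm (1.0 is 750 mm), a list of three; "spin": the turn about the world's z in units of 0.5 rad (1.0 is 0.5 rad). In form: {"xyz": [[x, y, z], ...], "spin": [spin, ...]}. A call has 1 to 5 rows; each row is the pose to reach, as a shift and turn from the pose commanded when the call began; what a row does not reach only later rows make up. A row lasts 1/10 s, in which the tool goes at most 50 mm and 8.59 degrees, less where a joint would pass 70% of its speed; a pose out of reach is approached as far as the arm can. A call with a number of a shift or a turn outside -1 to 1 is refused whole. A call with a gripper value outside its range is refused whole. "gripper" is the opening, from -1 (shut) to 1 (fully open), so that 0 is half open, set as the call begins (left out, the last holds). The fingers move at their own pace and stop on an object; "grip_force" is the grip in N (left out, the last holds). Time passes only in rows, so rows that repeat a pose let the fingers close. It gives the time, the measured TCP pose, the force, the opening and the grip force at its end, in the units of the state.
- state(): the state, without advancing time (a new reading comes with each control period).
- camera(name): name is "side" or "top" or "wrist"; returns the picture (400x640x3 uint8, red, green, blue); there is no depth.
- camera_params(name): a dict with "camera_matrix" (3x3 intrinsics, pixels), "distortion" ([k1, k2, p1, p2, k3] as OpenCV has them; the pictures are not rectified), "position" and "rotation" of the camera in the world. Camera axes: x right, y down, z forward; pixel columns grow to the right and rows downward; lengths in m; the calibration is good to about 2 mm. A picture is of the moment at which its call begins: read the wrist's pose just before it. camera_params takes no time and is no camera call; for the wrist camera it gives the pose at the moment of the call.
- job_done(): hands the job in; it is judged then, once.
Trained networks look in the newest picture that a camera, given by its name, has taken for a name from the list of things; names that differ only in an ending like _2 or _b are one class to them, and where a whole thing is asked for, a point or a joint stands for the part that bears it (a point fixed in the world has none). Each returns a list of dicts, best first, with "confidence" (0 to 1); they miss things now and then, are a little off and sometimes report something else, mostly with a low value. They report only what shows in the picture. A call takes as long as a camera call. They do not tell look-alikes from the thing itself.
- boxes_of(camera, thing): "location" ([column, row] as shares, 0 to 1, of the picture: columns of its width, rows of its height, amid what is visible of it).
- trace(camera, thing): "region" (400x640 bool, what is visible of it) and "location" ([column, row] as shares, 0 to 1, of the picture: columns of its width, rows of its height, amid what is visible of it).
The state is a dict: "time_s": time; "joint_positions": joint angles; "joint_velocities": joint speeds; "tau": joint torques, N m; "position": TCP position; "tcp_rot": TCP orientation; "ft_force": force on the tool from outside, world axes, zero at the start; "wrist_torque": the same for the moment, N m; "opening": opening from 0.0 (shut) to 1.0 (fully open); "grip_force": force on a finger pad.
Only numpy, scipy, OpenCV 4.12 (cv2) and the standard library are available. Lean on these libraries where they do the work, as an engineer would, in place of code of your own. Each camera call takes 0.05 s, during which the arm holds its last target. There are 200 camera calls.

## Working session

There is one attempt and no reset: what is moved stays moved. The work goes in short steps, Python scripts to look and compute and a tool call to move; the robot and the scene stay as the last step left them, time stands still between calls to the robot, and variables do not carry over. Pictures are saved under pics/ and viewed, at most 14 in all, crops included, and the job is handed in when it is done.

Besides the shell and the picture viewer there is one more tool, called after "Request:" in YAML: its name, and indented under it one key for each argument. jog_arm: Moves the arm, as the interface text tells. Its arguments: {"type":"object","properties":{"xyz":{"type":"array"},"spin":{"type":"array"},"gripper":{"type":"number"},"grip_force":{"type":"number"}},"required":["xyz","spin"]}

```bash
mkdir -p pics; ls
cat > h.py <<'E'
from bench import *
import numpy as np, cv2
def ray(cam,uv,P=None):
    P=P or camera_params(cam)
    K=np.array(P["camera_matrix"]);D=np.array(P["distortion"])
    n=cv2.undistortPoints(np.array([[uv]],float),K,D)[0,0]
    R=np.array(P["rotation"]);
    return np.array(P["position"]),R@np.array([n[0],n[1],1.])
def at(cam,uv,z,P=None):
    o,d=ray(cam,uv,P); return (o+d*(z-o[2])/d[2])
def proj(cam,p,P=None):
    P=P or camera_params(cam)
    R=np.array(P["rotation"]);t=-R.T@np.array(P["position"])
    return cv2.projectPoints(np.array([p],float),cv2.Rodrigues(R.T)[0],t,np.array(P["camera_matrix"]),np.array(P["distortion"]))[0][0,0]
def save(cam,f):
    im=camera(cam);cv2.imwrite('pics/'+f+'.png',im[:,:,::-1]);return im
E
python3 - <<'E'
from h import *
s=state();print(s)
for c in("top","side"):
    save(c,c+"0");P=camera_params(c);print(c,P)
for t in ["front","mallet_c","mat","tray","marker_c","punch_top","knife_c","chisel_c","bradawl_c","driver_c","filler_c"]:
    for c in("top",):
        print(t,[(round(b["confidence"],2),(np.array(b["location"])*[640,400]).round().tolist()) for b in boxes_of(c,t)[:4]])
E
```

```text
pics
{'time_s': 0.0, 'joint_positions': array([ 1.02448939e+00,  4.94202966e-01,  1.34612625e+00, -3.46765421e-06,
        1.30251320e+00, -9.55079617e-02]), 'joint_velocities': array([ 1.04844342e-03, -3.63806138e-05, -3.80004842e-04, -1.18056749e-04,
       -2.78847058e-04, -1.91769306e-04]), 'tau': array([-3.13445351e-03, -8.78821421e+01, -3.81855905e+01,  7.04606669e-02,
        5.34397946e-02, -2.14496654e-04]), 'position': array([0.27210536, 0.5622313 , 0.21332762]), 'tcp_rot': array([-1.95519088e-04,  2.23495271e-01,  9.74704814e-01, -5.93509078e-04]), 'ft_force': array([ 0.55795454,  0.19238128, -0.24125517]), 'wrist_torque': array([-0.01863529, -0.00922799, -0.02602938]), 'grip_force': 0.0, 'opening': 0.9995695194314808}
top {'camera_matrix': array([[401.07511537,   0.        , 321.80701321],
       [  0.        , 401.07511537, 204.99460632],
       [  0.        ,   0.        ,   1.        ]]), 'distortion': array([0.03142389, 0.        , 0.        , 0.        , 0.        ]), 'position': array([0.34529444, 0.0198884 , 1.38816085]), 'rotation': array([ 0.05304662, -0.705304  ,  0.70549818, -0.04477317])}
side {'camera_matrix': array([[408.42686631,   0.        , 316.17391686],
       [  0.        , 408.42686631, 203.73180635],
       [  0.        ,   0.        ,   1.        ]]), 'distortion': array([0.03172869, 0.        , 0.        , 0.        , 0.        ]), 'position': array([-0.15344378, -1.00636757,  1.03096345]), 'rotation': array([-0.42332694,  0.85923932, -0.26295248,  0.11557719])}
front [(0.91, [424.0, 187.0])]
mallet_c [(0.7, [448.0, 253.0])]
mat [(0.63, [429.0, 260.0])]
tray [(0.68, [345.0, 202.0])]
marker_c [(0.7, [422.0, 213.0])]
punch_top []
knife_c []
chisel_c [(0.5, [220.0, 220.0])]
bradawl_c []
driver_c [(0.69, [230.0, 156.0]), (0.62, [227.0, 300.0]), (0.47, [225.0, 255.0])]
filler_c [(0.7, [249.0, 200.0]), (0.4, [383.0, 131.0])]
```

Run:
```python
s=open('h.py').read()
s=s.replace('np.array(P["rotation"])','RM(P["rotation"])').replace('def ray','from scipy.spatial.transform import Rotation as Ro\ndef RM(q): return Ro.from_quat(np.roll(q,-1)).as_matrix()\ndef ray',1)
open('h.py','w').write(s)
import cv2
im=cv2.imread('pics/top0.png');cv2.imwrite('pics/top0c.png',cv2.resize(im[110:320,180:480],None,fx=2.66,fy=2.66,interpolation=cv2.INTER_CUBIC))
```

```text
(no output)
```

View pics/top0.png

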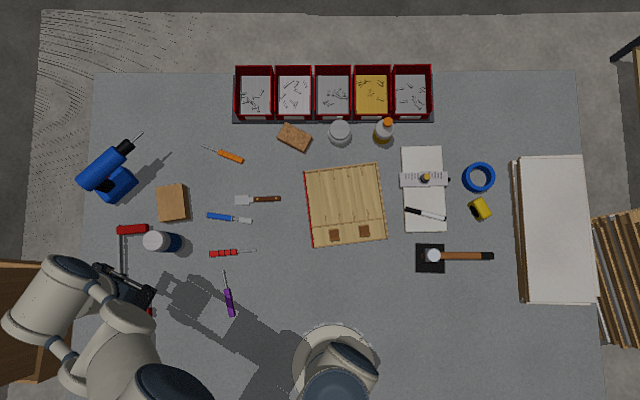

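View pics/top0c.png

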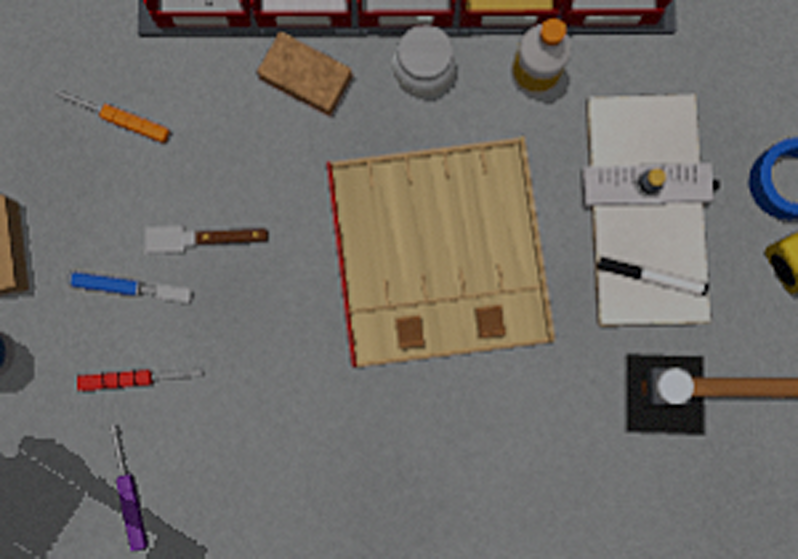

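View pics/side0.png

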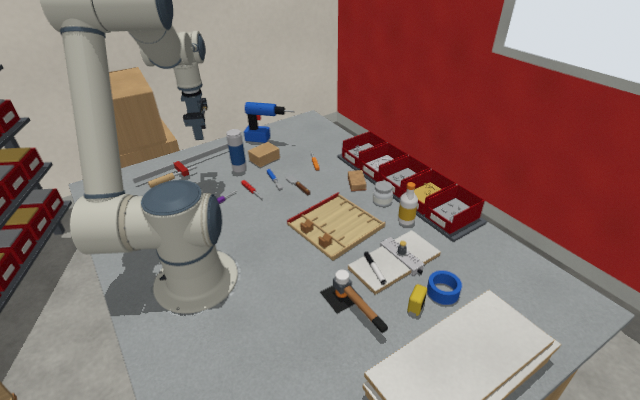

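```bash
cat >> h.py <<'E'
def rect(cam,thing,z,near=None):
    "world rect of the traced region nearest pixel near, its outline put at height z"
    L=trace(cam,thing)
    if not L: return None
    P=camera_params(cam)
    if near is not None: L.sort(key=lambda b:np.hypot(*(np.array(b["location"])*[640,400]-near)))
    m=L[0]["region"].astype(np.uint8)
    c=max(cv2.findContours(m,cv2.RETR_EXTERNAL,cv2.CHAIN_APPROX_NONE)[0],key=cv2.contourArea)[:,0]
    w=np.array([at(cam,p,z,P)[:2] for p in c])*1000
    (cx,cy),(a,b),th=cv2.minAreaRect(w.astype(np.float32))
    if b>a: a,b,th=b,a,th+90
    return round(cx,1),round(cy,1),round(a,1),round(b,1),round((th+90)%180-90,1),round(L[0]["confidence"],2)
E
python3 - <<'E'
from h import *
camera("top")
for t,z,n in [("tray",.014,(345,202)),("front",.018,(424,187)),("mat",.004,(429,260)),("marker_c",.027,(425,213)),("chisel_c",.009,(228,217)),("driver_c",.009,(230,252)),("filler_c",.009,(258,199))]:
    print(t,rect("top",t,z,n))
q=lambda x,y,z:(at("top",(180+x/2.66,110+y/2.66),z)*1000).round(1)
print("tray corners",q(328,163,.022),q(353,366,.022),q(524,140,.022),q(552,342,.022))
print("blocks",q(411,332,.038),q(490,322,.038))
print("punch",q(655,178,.074),"mallet top",q(675,386,.088), "handle",q(740,387,.056))
print("front corners",q(589,97,.018),q(695,95,.018),q(601,324,.018),q(709,320,.018))
print("mat",q(628,355,.004),q(703,356,.004),q(628,432,.004),q(703,433,.004))
print("marker",q(600,262,.027),q(706,288,.027))
camera("side")
for t in ["mallet_c","punch_top","knife_c","bradawl_c","chisel_c","driver_c","filler_c","mat"]:
    print(t,[(round(b["confidence"],2),(np.array(b["location"])*[640,400]).round().tolist()) for b in boxes_of("side",t)[:4]])
E
```

```text
tray (541.9, -40.6, 277.1, 267.9, 7.7, 0.87)
front (629.8, -315.7, 245.5, 176.1, -5.7, 0.62)
mat (355.9, -331.7, 100.8, 99.9, 88.1, 0.83)
marker_c (503.4, -315.7, 143.8, 24.9, 73.1, 0.59)
chisel_c (491.9, 360.8, 155.5, 18.8, 81.3, 0.78)
driver_c (372.5, 373.7, 96.0, 26.1, -85.7, 0.46)
filler_c (557.1, 262.1, 153.6, 31.7, 89.9, 0.86)
tray corners [654.2 100.4  22. ] [389.9  66.7  22. ] [ 684.4 -156.1   22. ] [ 420.5 -186.9   22. ]
blocks [432.2  -7.   38. ] [ 444.8 -106.9   38. ]
punch [ 622.2 -311.7   74. ] mallet top [ 364.3 -322.9   88. ] handle [ 363.7 -410.5   56. ]
front corners [ 743.1 -243.    18. ] [ 745.1 -381.7   18. ] [ 443.8 -250.5   18. ] [ 449.  -387.7   18. ]
mat [ 404.9 -286.6    4. ] [ 403.8 -382.2    4. ] [ 307.3 -283.3    4. ] [ 306.4 -378.     4. ]
marker [ 522.6 -249.7   27. ] [ 489.1 -383.    27. ]
mallet_c [(0.83, [354.0, 294.0])]
punch_top [(0.64, [447.0, 284.0])]
knife_c []
bradawl_c [(0.51, [273.0, 179.0])]
chisel_c [(0.62, [275.0, 178.0])]
driver_c [(0.64, [248.0, 186.0]), (0.42, [221.0, 197.0])]
filler_c [(0.68, [298.0, 180.0]), (0.23, [379.0, 195.0])]
mat [(0.79, [336.0, 299.0])]
```

Request:
jog_arm:
  xyz:
    - [0.05, -0.06, 0.2]
    - [0.05, -0.06, 0.2]
    - [0.05, -0.06, 0.2]
    - [0.05, -0.06, 0.2]
    - [0.05, -0.06, 0.2]
  spin: [-0.5, -0.5, -0.5, -0.5, -0.5]

```text
time_s: 2.0
position: [0.3106, 0.5178, 0.3658]
tcp_rot: [0.001, 0.344, 0.939, 0.002]
ft_force: [0.2, -1.1, -0.1]
opening: 1.002
grip_force: 0.0
```

Request:
jog_arm:
  xyz:
    - [0.05, -0.3, 0]
    - [0.05, -0.3, 0]
    - [0.05, -0.3, 0]
    - [0.05, -0.3, 0]
    - [0.05, -0.3, 0]
  spin: [-1, -1, -1, -1, -1]

```text
time_s: 2.5
position: [0.3463, 0.2897, 0.3621]
tcp_rot: [-0.0, 0.566, 0.824, -0.002]
ft_force: [0.8, 0.7, -0.4]
opening: 1.003
grip_force: 0.0
```

Request:
jog_arm:
  xyz:
    - [0.05, -0.3, 0]
    - [0.05, -0.3, 0]
    - [0.05, -0.3, 0]
    - [0.05, -0.3, 0]
    - [0.05, -0.3, 0]
  spin: [-0.74, -0.74, -0.74, -0.74, -0.74]

```text
time_s: 3.0
position: [0.3842, 0.0651, 0.3622]
tcp_rot: [-0.001, 0.708, 0.707, -0.001]
ft_force: [0.2, 1.2, -0.1]
opening: 1.0
grip_force: 0.0
```

Request:
jog_arm:
  xyz:
    - [0.05, -0.3, 0]
    - [0.05, -0.3, 0]
    - [0.05, -0.3, 0]
    - [0.05, -0.3, 0]
    - [0.05, -0.3, 0]
  spin: [0, 0, 0, 0, 0]

```text
time_s: 3.5
position: [0.422, -0.1601, 0.3619]
tcp_rot: [-0.001, 0.708, 0.707, -0.001]
ft_force: [0.8, 0.4, -0.1]
opening: 1.0
grip_force: 0.0
```

Request:
jog_arm:
  xyz:
    - [0, -0.2, 0.06]
    - [0, -0.2, 0.06]
    - [0, -0.2, 0.06]
    - [0, -0.2, 0.06]
    - [0, -0.2, 0.06]
  spin: [0, 0, 0, 0, 0]

```text
time_s: 4.0
position: [0.4222, -0.3081, 0.407]
tcp_rot: [-0.001, 0.708, 0.707, 0.0]
ft_force: [-0.3, 0.6, -0.1]
opening: 1.003
grip_force: 0.0
```

Run:
```python
from h import *
P=camera_params("wrist");print(P, state()["position"])
save("wrist","w1")
for t in ["mallet_c","punch_top","mat","marker_c","front"]:
    print(t,[(round(b["confidence"],2),(np.array(b["location"])*[640,400]).round().tolist()) for b in boxes_of("wrist",t)[:3]])
save("top","top1")
for t in ["knife_c","chisel_c","bradawl_c","driver_c","filler_c"]:
    print(t,[(round(b["confidence"],2),(np.array(b["location"])*[640,400]).round().tolist()) for b in boxes_of("top",t)[:4]])
```

```text
{'camera_matrix': array([[276.01572354,   0.        , 325.07752494],
       [  0.        , 276.01572354, 199.83846597],
       [  0.        ,   0.        ,   1.        ]]), 'distortion': array([-0.02384373,  0.        ,  0.        ,  0.        ,  0.        ]), 'position': array([ 0.42267594, -0.23172814,  0.57801084]), 'rotation': array([ 1.36640472e-01,  9.90619774e-01, -6.10474286e-04, -1.21290009e-03])} [ 0.42220828 -0.3081449   0.40698295]
mallet_c [(0.91, [298.0, 195.0])]
punch_top [(0.43, [390.0, 43.0]), (0.29, [433.0, 236.0])]
mat [(0.94, [294.0, 157.0])]
marker_c []
front [(0.95, [415.0, 160.0])]
knife_c [(0.69, [421.0, 212.0])]
chisel_c [(0.72, [225.0, 218.0]), (0.57, [173.0, 201.0])]
bradawl_c [(0.67, [385.0, 133.0])]
driver_c [(0.73, [230.0, 155.0]), (0.63, [384.0, 130.0]), (0.54, [223.0, 251.0]), (0.48, [230.0, 300.0])]
filler_c [(0.57, [252.0, 200.0])]
```

View pics/w1.png

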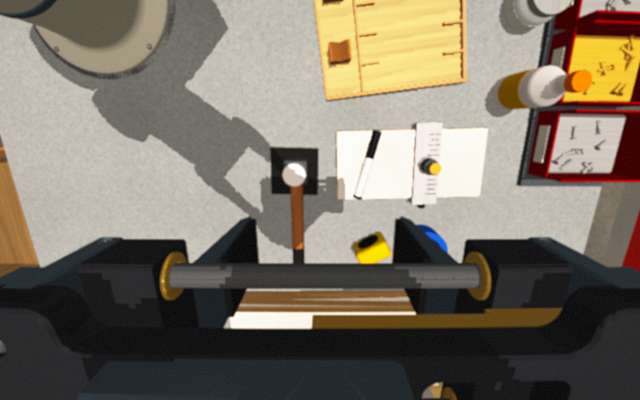

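View pics/top1.png

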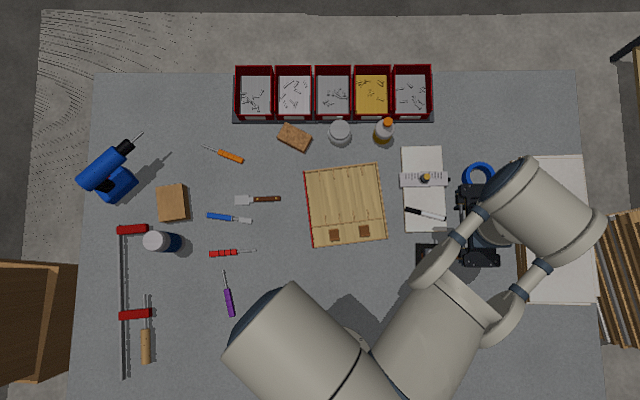

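Run:
```python
from h import *
im=camera("wrist");P=camera_params("wrist")
c=im[110:260,255:455]
cv2.imwrite('pics/w1c.png',cv2.resize(c,None,fx=4,fy=4,interpolation=cv2.INTER_CUBIC)[:,:,::-1])
hsv=cv2.cvtColor(im,cv2.COLOR_RGB2HSV)
for t,z in [("mat",.004),("front",.018),("mallet_c",.088)]: print(t,rect("wrist",t,z))
y=cv2.inRange(hsv,(18,120,120),(35,255,255));n,l,s,ce=cv2.connectedComponentsWithStats(y[150:190,415:455])
for i in range(1,n): print("cap",s[i],ce[i]+[415,150],(at("wrist",ce[i]+[415,150],.074,P)*1000).round(1))
for u in [(294,175)]: print("mtop",(at("wrist",u,.088,P)*1000).round(1))
```

```text
mat (356.5, -329.7, 102.1, 102.0, 89.9, 0.92)
front (623.8, -318.2, 244.5, 175.2, 0.3, 0.87)
mallet_c (366.6, -395.3, 205.7, 43.4, 89.0, 0.74)
cap [ 13  13  12  12 106] [433.5        168.25471698] [ 623.  -313.1   74. ]
mtop [ 366.1 -323.3   88. ]
```

View pics/w1c.png

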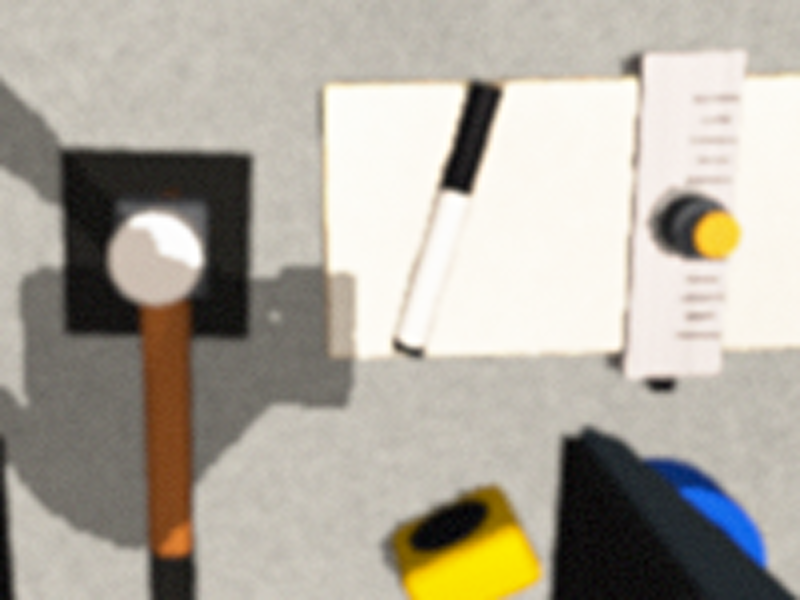

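Request:
jog_arm:
  xyz:
    - [-0.0756, -0.0199, -0.3]
    - [-0.0756, -0.0199, -0.3]
    - [-0.0756, -0.0199, -0.3]
    - [-0.0756, -0.0199, -0.33]
    - [-0.0756, -0.0199, -0.36]
  spin: [0, 0, 0, 0, 0]

```text
time_s: 5.3
position: [0.3686, -0.3215, 0.164]
tcp_rot: [0.001, 0.707, 0.707, -0.0]
ft_force: [1.7, -0.5, -0.6]
opening: 0.997
grip_force: 0.0
```

Request:
jog_arm:
  xyz:
    - [0, 0, -0.03]
    - [0, 0, -0.07]
    - [0, 0, -0.11]
    - [0, 0, -0.147]
    - [0, 0, -0.147]
  spin: [0, 0, 0, 0, 0]

```text
time_s: 5.8
position: [0.368, -0.3202, 0.0526]
tcp_rot: [-0.002, 0.707, 0.707, 0.0]
ft_force: [-0.2, -0.9, -0.1]
opening: 0.998
grip_force: 0.0
```

Request:
jog_arm:
  xyz:
    - [0, 0, 0]
    - [0, 0, 0]
    - [0, 0, 0]
    - [0, 0, 0]
    - [0, 0, 0]
  spin: [0, 0, 0, 0, 0]
  gripper: -0.2
  grip_force: 40

```text
time_s: 6.3
position: [0.3695, -0.3216, 0.0556]
tcp_rot: [0.001, 0.707, 0.707, -0.0]
ft_force: [0.3, -0.3, -0.5]
opening: 0.593
grip_force: 0.0
```

Request:
jog_arm:
  xyz:
    - [-0.005, -0.002, 0]
    - [-0.005, -0.002, -0.02]
    - [-0.005, -0.002, -0.038]
    - [-0.005, -0.002, -0.038]
    - [-0.005, -0.002, -0.038]
  spin: [0, 0, 0, 0, 0]
  gripper: 0.3

```text
time_s: 6.8
position: [0.3653, -0.3229, 0.0267]
tcp_rot: [-0.0, 0.707, 0.707, 0.0]
ft_force: [-0.4, 1.2, -0.1]
opening: 0.647
grip_force: 0.0
```

Request:
jog_arm:
  xyz:
    - [0, 0, 0]
    - [0, 0, 0]
    - [0, 0, 0]
    - [0, 0, 0]
    - [0, 0, 0]
  spin: [0, 0, 0, 0, 0]
  gripper: -1
  grip_force: 40

```text
time_s: 7.3
position: [0.3656, -0.3231, 0.027]
tcp_rot: [0.0, 0.707, 0.707, -0.0]
ft_force: [-1.9, 0.1, 7.8]
opening: 0.481
grip_force: 40.0
```

Request:
jog_arm:
  xyz:
    - [0, 0, 0]
    - [0, 0, 0]
    - [0, 0, 0]
  spin: [0, 0, 0]

```text
time_s: 7.6
position: [0.3656, -0.3231, 0.027]
tcp_rot: [0.0, 0.707, 0.707, -0.0]
ft_force: [-3.1, 0.3, 7.3]
opening: 0.479
grip_force: 40.0
```

Request:
jog_arm:
  xyz:
    - [0, 0, 0.06]
    - [0, 0, 0.12]
    - [0, 0, 0.15]
    - [0, 0, 0.15]
    - [0, 0, 0.15]
  spin: [0, 0, 0, 0, 0]

```text
time_s: 8.1
position: [0.3653, -0.3226, 0.1386]
tcp_rot: [0.0, 0.707, 0.707, 0.0]
ft_force: [-0.0, -0.0, -7.0]
opening: 0.478
grip_force: 40.0
```

Request:
jog_arm:
  xyz:
    - [0.05, 0.003, 0]
    - [0.1, 0.006, 0]
    - [0.15, 0.009, 0]
    - [0.18, 0.01, 0]
    - [0.18, 0.01, 0]
  spin: [0, 0, 0, 0, 0]

```text
time_s: 8.6
position: [0.5025, -0.3146, 0.1365]
tcp_rot: [-0.001, 0.706, 0.708, 0.0]
ft_force: [-0.1, -0.9, -6.4]
opening: 0.484
grip_force: 40.0
```

Request:
jog_arm:
  xyz:
    - [0.05, 0.001, 0]
    - [0.1, 0.002, 0]
    - [0.14, 0.003, 0]
    - [0.163, 0.004, 0]
    - [0.163, 0.004, 0]
  spin: [0, 0, 0, 0, 0]

```text
time_s: 9.1
position: [0.6235, -0.3117, 0.1362]
tcp_rot: [-0.001, 0.707, 0.707, -0.0]
ft_force: [0.4, 0.6, -5.1]
opening: 0.483
grip_force: 40.0
```

Run:
```python
from h import *
s=state();print(s["position"],s["ft_force"],s["wrist_torque"],s["opening"])
P=camera_params("wrist")
im=save("wrist","w2")
print("punch top at",proj("wrist",(.6226,-.3125,.074),P),"mallet c",proj("wrist",s["position"]+[0,0,.061],P))
im=camera("side");cv2.imwrite('pics/s2.png',cv2.resize(im[200:350,330:530],None,fx=4,fy=4)[:,:,::-1])
```

```text
[ 0.62345098 -0.31167752  0.13622159] [ 0.35455377  0.61570409 -5.12406946] [-0.05021807  0.0881684   0.01376291] 0.4829553201186342
punch top at [324.32143784 212.42349038] mallet c [324.82558273 295.08579071]
```

View pics/s2.png

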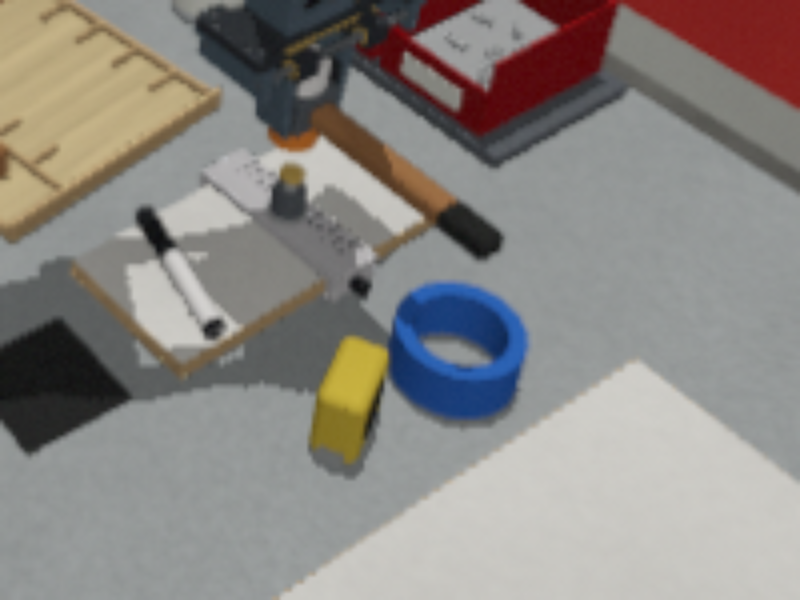

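Request:
jog_arm:
  xyz:
    - [0, 0, -0.03]
    - [0, 0, -0.05]
    - [0, 0, -0.058]
    - [0, 0, -0.061]
    - [0, 0, -0.061]
  spin: [0, 0, 0, 0, 0]

```text
time_s: 9.7
position: [0.6223, -0.3124, 0.0935]
tcp_rot: [-0.0, 0.707, 0.707, -0.0]
ft_force: [-3.2, 1.0, 0.7]
opening: 0.478
grip_force: 40.0
```

Request:
jog_arm:
  xyz:
    - [0, 0, -0.003]
    - [0, 0, -0.005]
    - [0, 0, -0.006]
    - [0, 0, -0.0065]
    - [0, 0, -0.0065]
  spin: [0, 0, 0, 0, 0]

```text
time_s: 10.2
position: [0.623, -0.3126, 0.089]
tcp_rot: [0.0, 0.707, 0.707, 0.0]
ft_force: [-4.7, 0.4, 7.0]
opening: 0.482
grip_force: 40.0
```

Request:
jog_arm:
  xyz:
    - [0, 0, -0.001]
    - [0, 0, -0.002]
    - [0, 0, -0.002]
  spin: [0, 0, 0]

```text
time_s: 10.5
position: [0.6231, -0.3127, 0.0888]
tcp_rot: [0.001, 0.707, 0.707, 0.0]
ft_force: [-9.9, 4.1, 23.3]
opening: 0.484
grip_force: 40.0
```

Request:
jog_arm:
  xyz:
    - [0, 0, 0.03]
    - [0, 0, 0.06]
    - [0, 0, 0.068]
    - [0, 0, 0.068]
    - [0, 0, 0.068]
  spin: [0, 0, 0, 0, 0]

```text
time_s: 11.0
position: [0.6224, -0.3121, 0.1366]
tcp_rot: [-0.001, 0.707, 0.707, -0.0]
ft_force: [-0.2, -0.0, -4.4]
opening: 0.485
grip_force: 40.0
```

Request:
jog_arm:
  xyz:
    - [-0.05, -0.003, 0]
    - [-0.1, -0.006, 0]
    - [-0.15, -0.008, 0]
    - [-0.175, -0.01, 0]
    - [-0.175, -0.01, 0]
  spin: [0, 0, 0, 0, 0]

```text
time_s: 11.5
position: [0.4885, -0.3194, 0.1368]
tcp_rot: [-0.002, 0.708, 0.707, -0.0]
ft_force: [-0.1, 0.5, -4.8]
opening: 0.481
grip_force: 40.0
```

Request:
jog_arm:
  xyz:
    - [-0.05, -0.003, 0]
    - [-0.1, -0.006, 0]
    - [-0.15, -0.008, 0]
    - [-0.175, -0.01, 0]
    - [-0.175, -0.01, 0]
  spin: [0, 0, 0, 0, 0]

```text
time_s: 12.0
position: [0.3583, -0.327, 0.1372]
tcp_rot: [-0.001, 0.708, 0.707, -0.0]
ft_force: [0.2, 0.2, -5.3]
opening: 0.482
grip_force: 40.0
```

Request:
jog_arm:
  xyz:
    - [0, 0, -0.03]
    - [0, 0, -0.07]
    - [0, 0, -0.1]
    - [0, 0, -0.12]
    - [0, 0, -0.12]
  spin: [0, 0, 0, 0, 0]

```text
time_s: 12.5
position: [0.3604, -0.3267, 0.0458]
tcp_rot: [-0.002, 0.707, 0.707, 0.0]
ft_force: [-0.6, -0.1, -4.9]
opening: 0.478
grip_force: 40.0
```

Request:
jog_arm:
  xyz:
    - [0, 0, -0.012]
    - [0, 0, -0.02]
    - [0, 0, -0.024]
    - [0, 0, -0.025]
    - [0, 0, -0.025]
  spin: [0, 0, 0, 0, 0]

```text
time_s: 13.0
position: [0.3603, -0.3275, 0.0293]
tcp_rot: [0.0, 0.707, 0.707, -0.0]
ft_force: [0.5, 0.4, -6.5]
opening: 0.483
grip_force: 40.0
```

Request:
jog_arm:
  xyz:
    - [0, 0, -0.0015]
    - [0, 0, -0.003]
    - [0, 0, -0.003]
    - [0, 0, -0.003]
  spin: [0, 0, 0, 0]

```text
time_s: 13.4
position: [0.3604, -0.3276, 0.0271]
tcp_rot: [0.0, 0.707, 0.707, -0.0]
ft_force: [-0.6, 0.2, -0.5]
opening: 0.482
grip_force: 40.0
```

Mallet standing; release gently and rise.

Request:
jog_arm:
  xyz:
    - [0, 0, 0]
    - [0, 0, 0]
    - [0, 0, 0]
    - [0, 0, 0]
    - [0, 0, 0]
  spin: [0, 0, 0, 0, 0]
  gripper: 0.7

```text
time_s: 13.9
position: [0.3602, -0.3274, 0.0269]
tcp_rot: [0.0, 0.707, 0.707, -0.0]
ft_force: [1.0, 0.6, 0.3]
opening: 0.847
grip_force: 0.0
```

Request:
jog_arm:
  xyz:
    - [0, 0, 0.03]
    - [0, 0, 0.09]
    - [0, 0, 0.15]
    - [0, 0, 0.21]
    - [0, 0, 0.27]
  spin: [0, 0, 0, 0, 0]

```text
time_s: 14.4
position: [0.3599, -0.327, 0.2314]
tcp_rot: [0.0, 0.707, 0.707, -0.0]
ft_force: [1.0, -0.6, -0.2]
opening: 0.847
grip_force: 0.0
```

Request:
jog_arm:
  xyz:
    - [0.05, 0, 0.06]
    - [0.1, 0.05, 0.06]
    - [0.13, 0.05, 0.06]
    - [0.13, 0.05, 0.06]
    - [0.13, 0.05, 0.06]
  spin: [0, 0, 0, 0, 0]

```text
time_s: 14.9
position: [0.4578, -0.2895, 0.2741]
tcp_rot: [-0.0, 0.707, 0.708, -0.0]
ft_force: [0.1, 0.4, -0.1]
opening: 0.85
grip_force: 0.0
```

Run:
```python
from h import *
s=state();print(s["position"],s["ft_force"])
P=camera_params("wrist");im=save("wrist","w3")
q=lambda t:[(round(b["confidence"],2),(np.array(b["location"])*[640,400]).round(1).tolist()) for b in boxes_of("wrist",t)[:3]]
print(rect("wrist","marker_c",.027),rect("wrist","mat",.004),q("mallet_c"),q("marker_c"))
print(rect("wrist","tray",.014))
```

```text
[ 0.45775808 -0.289507    0.27407321] [ 0.13968774  0.37767169 -0.06090468]
(504.6, -315.4, 142.7, 18.4, 74.9, 0.84) (355.9, -329.6, 101.8, 98.6, -1.7, 0.69) [(0.71, [265.6, 207.7])] [(0.74, [353.6, 187.8]), (0.69, [578.9, 89.3]), (0.41, [420.7, 183.0])]
(549.0, -105.1, 272.5, 140.3, 7.2, 0.93)
```

View pics/w3.png

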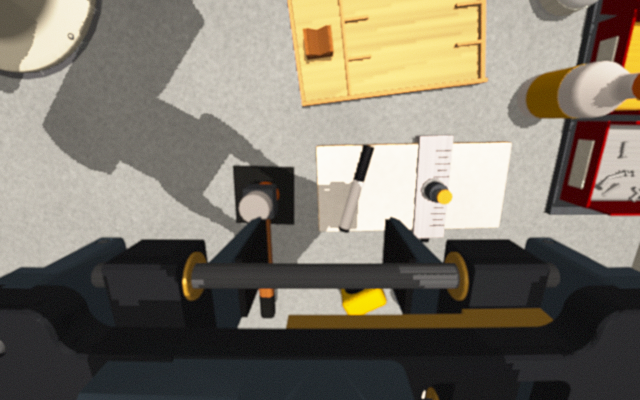

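Request:
jog_arm:
  xyz:
    - [0.0624, -0.0345, -0.05]
    - [0.0624, -0.0345, -0.1]
    - [0.0624, -0.0345, -0.15]
    - [0.0624, -0.0345, -0.2]
    - [0.0624, -0.0345, -0.2]
  spin: [-0.2, -0.4, -0.527, -0.527, -0.527]

```text
time_s: 15.7
position: [0.5019, -0.3143, 0.1202]
tcp_rot: [-0.004, 0.794, 0.608, -0.001]
ft_force: [0.1, 0.5, 1.0]
opening: 0.851
grip_force: 0.0
```

Request:
jog_arm:
  xyz:
    - [0, 0, -0.03]
    - [0, 0, -0.06]
    - [0, 0, -0.08]
    - [0, 0, -0.1]
    - [0, 0, -0.1]
  spin: [0, 0, 0, 0, 0]
  gripper: 0.2

```text
time_s: 16.2
position: [0.5044, -0.316, 0.0498]
tcp_rot: [-0.0, 0.794, 0.608, -0.0]
ft_force: [0.4, 0.1, 0.8]
opening: 0.601
grip_force: 0.0
```

Run:
```python
from h import *
s=state();print(s["position"],s["tcp_rot"])
camera("wrist");print(rect("wrist","marker_c",.027),rect("wrist","tray",.018))
camera("top");print(rect("top","tray",.014))
for t,n in [("chisel_c",(228,217)),("driver_c",(230,252)),("filler_c",(258,199))]: print(t,rect("top",t,.009,n))
```

```text
[ 0.50435633 -0.31598548  0.04975326] [-3.37259102e-04  7.93887121e-01  6.08065058e-01 -1.03856582e-04]
(510.9, -295.9, 101.2, 18.3, 75.3, 0.65) (486.8, -180.9, 157.4, 54.8, -15.6, 0.87)
(538.0, -40.0, 276.8, 257.4, 6.3, 0.56)
chisel_c (493.2, 360.9, 161.7, 22.5, 82.0, 0.63)
driver_c (375.1, 344.6, 153.9, 20.3, -84.9, 0.64)
filler_c (558.8, 260.1, 149.8, 28.2, 89.9, 0.62)
```

Request:
jog_arm:
  xyz:
    - [0, 0, -0.015]
    - [0, 0, -0.028]
    - [0, 0, -0.035]
    - [0, 0, -0.038]
    - [0, 0, -0.038]
  spin: [0, 0, 0, 0, 0]

```text
time_s: 17.1
position: [0.5043, -0.3156, 0.0203]
tcp_rot: [-0.0, 0.794, 0.608, -0.0]
ft_force: [0.3, -0.5, 0.3]
opening: 0.597
grip_force: 0.0
```

Request:
jog_arm:
  xyz:
    - [0, 0, 0]
    - [0, 0, 0]
    - [0, 0, 0]
    - [0, 0, 0]
    - [0, 0, 0]
  spin: [0, 0, 0, 0, 0]
  gripper: -1
  grip_force: 10

```text
time_s: 17.6
position: [0.5046, -0.3158, 0.021]
tcp_rot: [0.0, 0.794, 0.608, 0.0]
ft_force: [0.7, -1.1, -0.3]
opening: 0.2
grip_force: 8.9
```

Request:
jog_arm:
  xyz:
    - [0, 0, 0]
    - [0, 0, 0]
    - [0, 0, 0]
  spin: [0, 0, 0]

```text
time_s: 17.9
position: [0.5046, -0.3158, 0.021]
tcp_rot: [0.0, 0.794, 0.608, 0.0]
ft_force: [-0.1, 0.1, 1.8]
opening: 0.197
grip_force: 10.0
```

Request:
jog_arm:
  xyz:
    - [0, 0, 0.05]
    - [0, 0, 0.1]
    - [0, 0, 0.15]
    - [0, 0, 0.2]
    - [0, 0, 0.2]
  spin: [0, 0, 0, 0, 0]

```text
time_s: 18.4
position: [0.5065, -0.3173, 0.1757]
tcp_rot: [0.004, 0.794, 0.608, 0.001]
ft_force: [0.2, -0.4, -0.4]
opening: 0.192
grip_force: 10.0
```

Request:
jog_arm:
  xyz:
    - [-0.02, 0.05, 0]
    - [-0.04, 0.1, 0]
    - [-0.06, 0.15, 0]
    - [-0.088, 0.18, 0]
    - [-0.088, 0.18, 0]
  spin: [0.2, 0.4, 0.6, 0.782, 0.782]

```text
time_s: 18.9
position: [0.4355, -0.1776, 0.1703]
tcp_rot: [-0.002, 0.659, 0.752, -0.0]
ft_force: [-0.0, 1.1, -1.2]
opening: 0.191
grip_force: 10.0
```

Run:
```python
from h import *
s=state();print(s["position"],s["tcp_rot"],s["opening"],s["grip_force"])
P=camera_params("wrist")
im=save("wrist","w4");print(rect("wrist","tray",.018), rect("wrist","marker_c",s["position"][2]+.006))
c,sn=np.cos(np.radians(7.2)),np.sin(np.radians(7.2))
T=lambda x,y,z:(.5375+c*x-sn*y,-.0443+sn*x+c*y,z)
v=im.copy()
def line(pts):
    pp=[tuple(int(round(a)) for a in proj("wrist",T(*p),P)) for p in pts]
    for a,b in zip(pp,pp[1:]): cv2.line(v,a,b,(255,0,255),1)
for y in(-.052,.052): line([(-.1+a,y+b,.038) for a,b in[(-.019,-.016),(.019,-.016),(.019,.016),(-.019,.016),(-.019,-.016)]])
line([(-.061,.131,.014),(-.061,-.131,.014)]);line([(-.135,-.131,.022),(.135,-.131,.022)])
line([(-.135,.131,.022),(.135,.131,.022)])
cv2.imwrite('pics/w4c.png',cv2.resize(v[0:230,200:520],None,fx=2.5,fy=2.5,interpolation=cv2.INTER_CUBIC)[:,:,::-1])
```

```text
[ 0.43545538 -0.17759758  0.17027173] [-1.76532981e-03  6.58685155e-01  7.52416551e-01 -2.89940245e-04] 0.19052330124375122 9.99555766582489
(549.1, -73.2, 272.4, 213.7, 8.1, 0.62) (435.3, -151.9, 85.4, 18.4, -82.2, 0.93)
```

View pics/w4c.png

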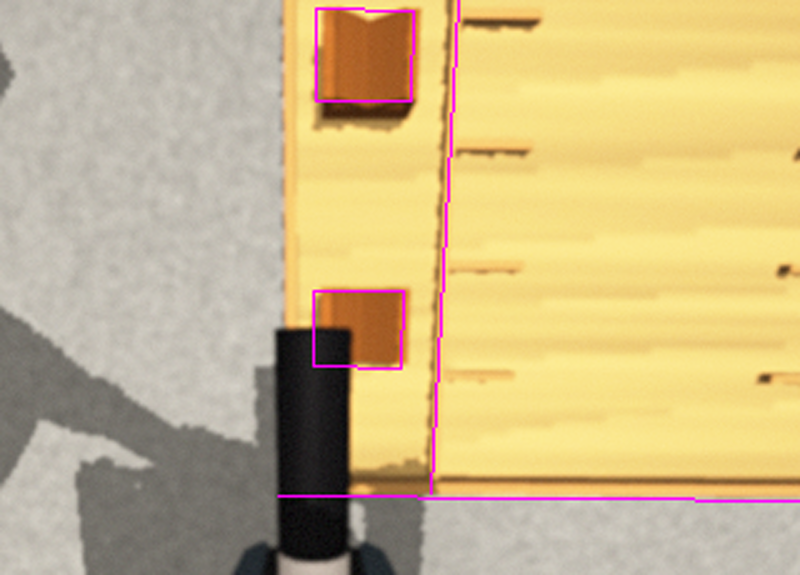

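Request:
jog_arm:
  xyz:
    - [0.003, 0.05, 0]
    - [0.006, 0.1, 0]
    - [0.0064, 0.14, 0]
    - [0.0064, 0.162, 0]
    - [0.0064, 0.162, 0]
  spin: [0, 0, 0, 0, 0]

```text
time_s: 19.55
position: [0.4439, -0.0583, 0.1707]
tcp_rot: [-0.0, 0.66, 0.751, 0.0]
ft_force: [0.2, 0.4, 0.6]
opening: 0.196
grip_force: 10.0
```

Request:
jog_arm:
  xyz:
    - [0, 0, -0.05]
    - [0, 0, -0.1]
    - [0, 0, -0.14]
    - [0, 0, -0.16]
    - [0, 0, -0.16]
  spin: [0, 0, 0, 0, 0]

```text
time_s: 20.05
position: [0.4429, -0.0602, 0.049]
tcp_rot: [-0.001, 0.661, 0.75, -0.001]
ft_force: [0.2, 0.2, -0.4]
opening: 0.195
grip_force: 10.0
```

Request:
jog_arm:
  xyz:
    - [0, 0, 0]
    - [0, 0, 0]
  spin: [0, 0]

```text
time_s: 20.25
position: [0.4442, -0.0599, 0.0517]
tcp_rot: [0.001, 0.661, 0.75, 0.0]
ft_force: [-0.7, -0.1, -0.2]
opening: 0.192
grip_force: 10.0
```

Request:
jog_arm:
  xyz:
    - [-0.0053, 0.0053, 0]
    - [-0.0053, 0.0053, -0.01]
    - [-0.0053, 0.0053, -0.018]
    - [-0.0053, 0.0053, -0.023]
    - [-0.0053, 0.0053, -0.024]
  spin: [0, 0, 0, 0, 0]

```text
time_s: 20.75
position: [0.4399, -0.0553, 0.0326]
tcp_rot: [0.0, 0.661, 0.751, 0.0]
ft_force: [3.0, 2.3, 10.2]
opening: 0.194
grip_force: 10.0
```

Request:
jog_arm:
  xyz:
    - [0, 0, -0.001]
    - [0, 0, -0.002]
    - [0, 0, -0.002]
  spin: [0, 0, 0]

```text
time_s: 21.05
position: [0.4404, -0.0553, 0.0315]
tcp_rot: [0.001, 0.661, 0.751, 0.001]
ft_force: [3.5, 3.6, 5.1]
opening: 0.194
grip_force: 10.0
```

Request:
jog_arm:
  xyz:
    - [0.001, 0, 0]
    - [0.001, 0, 0]
    - [0.001, 0, 0]
    - [0.001, 0, 0]
    - [0.001, 0, 0]
  spin: [0, 0, 0, 0, 0]
  grip_force: 4

```text
time_s: 21.55
position: [0.4405, -0.0554, 0.0314]
tcp_rot: [0.0, 0.661, 0.751, 0.0]
ft_force: [4.2, 2.6, 0.4]
opening: 0.198
grip_force: 4.0
```

Request:
jog_arm:
  xyz:
    - [0, 0, 0]
    - [0, 0, 0]
    - [0, 0, 0]
    - [0, 0, 0]
    - [0, 0, 0]
  spin: [0, 0, 0, 0, 0]

```text
time_s: 22.05
position: [0.4405, -0.0554, 0.0314]
tcp_rot: [0.0, 0.661, 0.751, 0.0]
ft_force: [4.2, 3.0, 1.2]
opening: 0.192
grip_force: 4.0
```

Run:
```python
from h import *
s=state();print(s["position"],s["ft_force"],s["grip_force"],s["opening"],s["time_s"])
camera("top");print(rect("top","marker_c",.038,(348,233)))
camera("side");print(rect("side","marker_c",.038,(315,233)),proj("side",(.4403,-.056,.038)))
```

```text
[ 0.44051875 -0.05536537  0.03143786] [4.23241652 3.02601913 1.17695434] 3.9991851523518562 0.1919807850676083 22.05
None
(520.3, -66.3, 272.9, 271.4, 7.5, 0.68) [315.40025419 229.48107068]
```

Request:
jog_arm:
  xyz:
    - [0.0015, 0.001, 0]
    - [0.003, 0.002, 0]
    - [0.003, 0.002, 0]
    - [0.003, 0.002, 0]
  spin: [0, 0, 0, 0]

```text
time_s: 22.65
position: [0.4414, -0.0537, 0.0312]
tcp_rot: [-0.001, 0.661, 0.751, -0.001]
ft_force: [-4.6, -1.8, 1.9]
opening: 0.198
grip_force: 4.0
```

Request:
jog_arm:
  xyz:
    - [0, 0, -0.001]
    - [0, 0, -0.002]
    - [0, 0, -0.002]
    - [0, 0, -0.002]
  spin: [0, 0, 0, 0]

```text
time_s: 23.05
position: [0.4409, -0.0536, 0.0297]
tcp_rot: [-0.001, 0.661, 0.751, -0.001]
ft_force: [-5.1, -3.5, 3.4]
opening: 0.2
grip_force: 4.0
```

Request:
jog_arm:
  xyz:
    - [-0.0012, -0.001, 0]
    - [-0.0012, -0.001, 0]
    - [-0.0012, -0.001, 0]
    - [-0.0012, -0.001, 0]
    - [-0.0012, -0.001, 0]
  spin: [0, 0, 0, 0, 0]

```text
time_s: 23.55
position: [0.4411, -0.0545, 0.0298]
tcp_rot: [-0.0, 0.661, 0.751, -0.0]
ft_force: [-3.4, -0.4, 0.8]
opening: 0.189
grip_force: 4.0
```

Request:
jog_arm:
  xyz:
    - [0, 0, 0]
    - [0, 0, 0]
    - [0, 0, 0]
    - [0, 0, 0]
    - [0, 0, 0]
  spin: [0, 0, 0, 0, 0]
  gripper: -0.2

```text
time_s: 24.05
position: [0.4416, -0.0546, 0.0299]
tcp_rot: [0.0, 0.661, 0.751, 0.0]
ft_force: [0.4, -0.3, -0.0]
opening: 0.399
grip_force: 0.0
```

Request:
jog_arm:
  xyz:
    - [0, 0, 0.03]
    - [0, 0, 0.08]
    - [0, 0, 0.14]
    - [0, 0, 0.2]
    - [0, 0, 0.26]
  spin: [0, 0, 0, 0, 0]

```text
time_s: 24.55
position: [0.441, -0.0544, 0.2269]
tcp_rot: [0.0, 0.661, 0.751, 0.0]
ft_force: [1.0, -0.3, -0.7]
opening: 0.401
grip_force: 0.0
```

Request:
jog_arm:
  xyz:
    - [0, 0.06, 0.03]
    - [0, 0.12, 0.05]
    - [0, 0.18, 0.05]
    - [0, 0.24, 0.05]
    - [0, 0.3, 0.05]
  spin: [0, 0, 0, 0, 0]

```text
time_s: 25.05
position: [0.4411, 0.1723, 0.2627]
tcp_rot: [0.0, 0.661, 0.751, 0.0]
ft_force: [0.8, -0.9, -0.7]
opening: 0.398
grip_force: 0.0
```

Run:
```python
from h import *
s=state();print(s["position"],s["tcp_rot"],s["ft_force"],s["grip_force"],s["opening"],s["time_s"])
camera("wrist");save("wrist","w5")
for t in ["chisel_c","driver_c","filler_c"]: print(t,[(round(b["confidence"],2),(np.array(b["location"])*[640,400]).round().tolist()) for b in boxes_of("wrist",t)[:4]])
camera("side");print(rect("side","marker_c",.038,(315,233)))
```

```text
[0.44108334 0.17227812 0.26266228] [1.83066968e-04 6.60684253e-01 7.50663846e-01 2.74317731e-04] [ 0.77683337 -0.92275582 -0.74269674] 0.0 0.3979139196772676 25.05
chisel_c [(0.98, [377.0, 51.0]), (0.42, [332.0, 258.0])]
driver_c [(0.9, [179.0, 30.0]), (0.76, [295.0, 40.0]), (0.63, [533.0, 64.0])]
filler_c [(0.95, [414.0, 110.0])]
(441.7, -52.5, 151.9, 22.0, -83.2, 0.73)
```

View pics/w5.png

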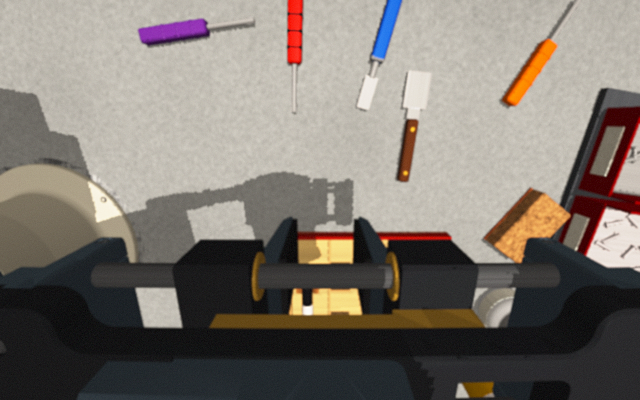

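Request:
jog_arm:
  xyz:
    - [0, 0.05, 0.02]
    - [0, 0.09, 0.04]
    - [0, 0.09, 0.04]
    - [0, 0.09, 0.04]
  spin: [-0.1, -0.25, -0.25, -0.25]
  gripper: 0.3

```text
time_s: 25.8
position: [0.4416, 0.2372, 0.2923]
tcp_rot: [0.0, 0.706, 0.708, -0.0]
ft_force: [0.1, 0.0, 0.2]
opening: 0.652
grip_force: 0.0
```

```bash
cat >> h.py <<'E'
def tool(cam,thing,z=.009):
    "axis line of the mask in the world: centre, extents, yaw, by minAreaRect and PCA, for each detection"
    P=camera_params(cam)
    for b in trace(cam,thing)[:3]:
        m=b["region"].astype(np.uint8)
        c=max(cv2.findContours(m,cv2.RETR_EXTERNAL,cv2.CHAIN_APPROX_NONE)[0],key=cv2.contourArea)[:,0]
        w=np.array([at(cam,p,z,P)[:2] for p in c])*1000
        (cx,cy),(a,bb),th=cv2.minAreaRect(w.astype(np.float32))
        if bb>a: a,bb,th=bb,a,th+90
        print(thing,round(b["confidence"],2),(np.array(b["location"])*[640,400]).round(),"c",round(cx,1),round(cy,1),"L",round(a,1),"W",round(bb,1),"yaw",round((th+90)%180-90,1))
E
python3 - <<'E'
from h import *
s=state();print(s["position"],s["tcp_rot"])
camera("wrist")
for t in ["chisel_c","driver_c","filler_c"]: tool("wrist",t)
E
```

```text
[0.44163105 0.23723571 0.29234775] [ 1.33577990e-04  7.06093923e-01  7.08118177e-01 -2.56141941e-05]
chisel_c 0.69 [358.  83.] c 493.1 360.4 L 160.9 W 20.3 yaw 81.9
driver_c 0.96 [184.  96.] c 237.4 355.1 L 165.2 W 23.5 yaw 14.4
driver_c 0.7 [504.  81.] c 723.5 389.6 L 162.6 W 28.8 yaw 68.3
driver_c 0.25 [321. 306.] c 433.6 -23.9 L 46.3 W 18.3 yaw -83.5
filler_c 0.61 [399. 139.] c 556.7 260.9 L 156.5 W 32.5 yaw -89.0
filler_c 0.4 [516. 224.] c 782.6 134.5 L 110.1 W 95.5 yaw 60.0
```

Request:
jog_arm:
  xyz:
    - [0.05, 0.008, -0.03]
    - [0.1, 0.017, -0.06]
    - [0.1536, 0.025, -0.1]
    - [0.1536, 0.025, -0.14]
    - [0.1536, 0.025, -0.18]
  spin: [0, 0, 0, 0, 0]
  gripper: 0

```text
time_s: 26.5
position: [0.5574, 0.2556, 0.1554]
tcp_rot: [-0.0, 0.707, 0.708, -0.0]
ft_force: [-0.0, 0.5, -0.4]
opening: 0.503
grip_force: 0.0
```

Request:
jog_arm:
  xyz:
    - [0, 0, -0.05]
    - [0, 0, -0.1]
    - [0, 0, -0.13]
    - [0, 0, -0.13]
    - [0, 0, -0.13]
  spin: [0, 0, 0, 0, 0]

```text
time_s: 27.0
position: [0.5568, 0.2562, 0.0603]
tcp_rot: [-0.0, 0.706, 0.708, -0.0]
ft_force: [0.1, -0.2, 0.8]
opening: 0.498
grip_force: 0.0
```

Run:
```python
from h import *
s=state();print(s["position"],s["tcp_rot"])
P=camera_params("wrist");im=save("wrist","w6")
p=proj("wrist",(.5568,.2559,.018),P);print(p)
```

```text
[0.55684244 0.25621105 0.06026175] [-1.06087675e-04  7.06400464e-01  7.07812356e-01 -2.04881301e-04]
[325.06480444 219.35225906]
```

View pics/w6.png

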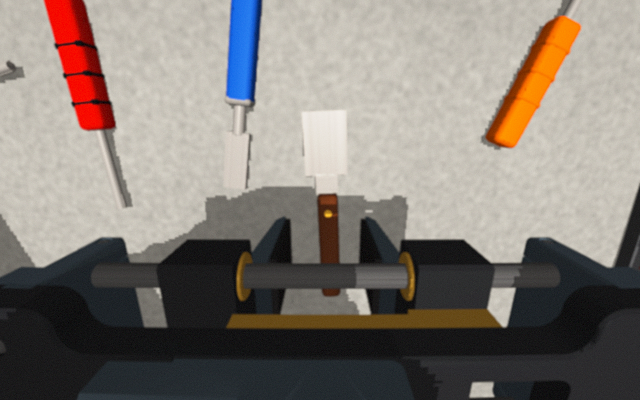

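Request:
jog_arm:
  xyz:
    - [0, 0, -0.03]
    - [0, 0, -0.055]
    - [0, 0, -0.07]
    - [0, 0, -0.0745]
    - [0, 0, -0.0745]
  spin: [0, 0, 0, 0, 0]

```text
time_s: 27.55
position: [0.5571, 0.2568, 0.0046]
tcp_rot: [0.0, 0.706, 0.708, 0.0]
ft_force: [0.7, -0.2, 0.3]
opening: 0.497
grip_force: 0.0
```

Request:
jog_arm:
  xyz:
    - [0, 0, 0]
    - [0, 0, 0]
    - [0, 0, 0]
    - [0, 0, 0]
    - [0, 0, 0]
  spin: [0, 0, 0, 0, 0]
  gripper: -1
  grip_force: 20

```text
time_s: 28.05
position: [0.557, 0.2568, 0.0044]
tcp_rot: [0.0, 0.706, 0.708, 0.0]
ft_force: [-0.2, 0.0, 5.7]
opening: 0.184
grip_force: 20.0
```

Request:
jog_arm:
  xyz:
    - [0, 0, 0]
    - [0, 0, 0]
    - [0, 0, 0]
  spin: [0, 0, 0]

```text
time_s: 28.35
position: [0.557, 0.2568, 0.0044]
tcp_rot: [0.0, 0.706, 0.708, 0.0]
ft_force: [-0.6, -1.0, 5.4]
opening: 0.187
grip_force: 20.0
```

Request:
jog_arm:
  xyz:
    - [0, 0, 0.05]
    - [0, 0, 0.1]
    - [0, 0, 0.16]
    - [0, 0, 0.16]
    - [0, 0, 0.16]
  spin: [0, 0, 0, -0.2, -0.4]

```text
time_s: 28.85
position: [0.5572, 0.2569, 0.1256]
tcp_rot: [0.0, 0.775, 0.632, 0.001]
ft_force: [0.2, -0.3, -0.9]
opening: 0.184
grip_force: 20.0
```

Request:
jog_arm:
  xyz:
    - [0, -0.04, 0]
    - [0.01, -0.08, 0]
    - [0.02, -0.12, 0]
    - [0.03, -0.17, 0]
    - [0.03, -0.2, 0]
  spin: [-0.2, -0.4, -0.6, -0.8, -1]

```text
time_s: 29.35
position: [0.5797, 0.1044, 0.1239]
tcp_rot: [0.0, 0.907, 0.421, 0.0]
ft_force: [-0.2, 0.1, -0.7]
opening: 0.184
grip_force: 20.0
```

Request:
jog_arm:
  xyz:
    - [0, -0.04, 0]
    - [0, -0.08, 0]
    - [0, -0.12, 0]
    - [0, -0.16, 0]
    - [0, -0.2, 0]
  spin: [-0.2, -0.4, -0.6, -0.8, -1]

```text
time_s: 29.85
position: [0.5788, -0.0445, 0.1239]
tcp_rot: [-0.0, 0.983, 0.184, -0.0]
ft_force: [0.7, -0.1, -0.7]
opening: 0.183
grip_force: 20.0
```

Request:
jog_arm:
  xyz:
    - [0, -0.04, 0]
    - [0, -0.08, 0]
    - [0, -0.12, 0]
    - [0, -0.123, 0]
    - [0, -0.123, 0]
  spin: [-0.2, -0.4, -0.494, -0.494, -0.494]

```text
time_s: 30.35
position: [0.5789, -0.136, 0.1238]
tcp_rot: [-0.0, 0.998, 0.063, -0.0]
ft_force: [0.5, 0.0, -1.0]
opening: 0.184
grip_force: 20.0
```

Run:
```python
from h import *
s=state();p=s["position"];print(p,s["tcp_rot"],s["opening"],np.degrees(np.arctan2(*RM(s["tcp_rot"])[[1,0],1])))
P=camera_params("wrist");im=save("wrist","w7")
tool("wrist","filler_c",p[2]+.005)
print(((np.array([.5809,-.1356])-p[:2])/.75).round(4),(.0095-p[2])/.75)
```

```text
[ 0.57891198 -0.13599226  0.12382723] [-1.49617890e-04  9.98031055e-01  6.27212759e-02 -1.80173559e-04] 0.18387071883974762 -82.80795335122521
filler_c 0.6 [326. 173.] c 614.4 -131.4 L 98.0 W 34.9 yaw 7.8
[0.0027 0.0005] -0.1524363113905479
```

View pics/w7.png

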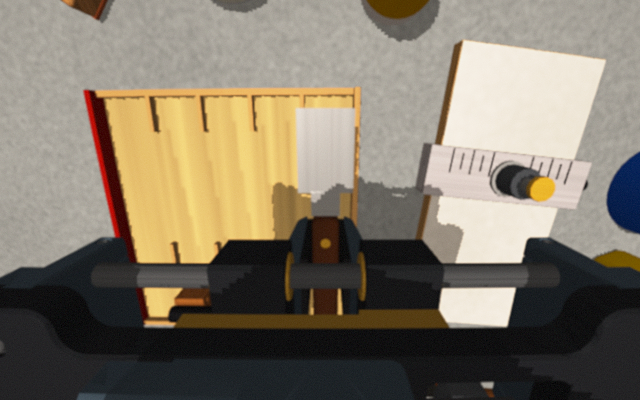

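Request:
jog_arm:
  xyz:
    - [0.0027, 0.0005, -0.04]
    - [0.0027, 0.0005, -0.09]
    - [0.0027, 0.0005, -0.12]
    - [0.0027, 0.0005, -0.12]
    - [0.0027, 0.0005, -0.12]
  spin: [0, 0, 0, 0, 0]

```text
time_s: 30.95
position: [0.5814, -0.1344, 0.0345]
tcp_rot: [-0.0, 0.998, 0.064, -0.0]
ft_force: [0.1, 0.1, -0.3]
opening: 0.185
grip_force: 20.0
```

Request:
jog_arm:
  xyz:
    - [0, 0, -0.01]
    - [0, 0, -0.02]
    - [0, 0, -0.027]
    - [0, 0, -0.0305]
    - [0, 0, -0.0305]
  spin: [0, 0, 0, 0, 0]

```text
time_s: 31.45
position: [0.581, -0.1351, 0.0108]
tcp_rot: [-0.0, 0.998, 0.063, -0.0]
ft_force: [0.4, -0.0, -0.4]
opening: 0.183
grip_force: 20.0
```

Request:
jog_arm:
  xyz:
    - [0, 0, -0.001]
    - [0, 0, -0.0015]
    - [0, 0, -0.0015]
  spin: [0, 0, 0]

```text
time_s: 31.75
position: [0.5812, -0.1352, 0.0101]
tcp_rot: [0.0, 0.998, 0.063, 0.0]
ft_force: [-0.7, -1.1, -1.0]
opening: 0.187
grip_force: 20.0
```

Request:
jog_arm:
  xyz:
    - [0, 0, 0]
    - [0, 0, 0]
    - [0, 0, 0]
  spin: [0, 0, 0]
  gripper: -0.45

```text
time_s: 32.05
position: [0.5812, -0.1352, 0.0101]
tcp_rot: [0.0, 0.998, 0.063, 0.0]
ft_force: [0.9, 0.1, 0.6]
opening: 0.273
grip_force: 0.0
```

Request:
jog_arm:
  xyz:
    - [0, 0, 0.01]
    - [0, 0, 0.04]
    - [0, 0, 0.1]
    - [0, 0, 0.16]
    - [0, 0, 0.22]
  spin: [0, 0, 0, 0, 0]

```text
time_s: 32.55
position: [0.5808, -0.135, 0.1773]
tcp_rot: [-0.0, 0.998, 0.063, 0.0]
ft_force: [1.0, -0.3, -1.0]
opening: 0.279
grip_force: 0.0
```

```bash
cat >> h.py <<'E'
def intray(w): # world mm -> tray mm
    d=np.array(w[:2])-[540,-43.5];c,s=np.cos(np.radians(7.2)),np.sin(np.radians(7.2))
    return (c*d[0]+s*d[1]).round(1),(-s*d[0]+c*d[1]).round(1)
E
python3 - <<'E'
from h import *
s=state();print(s["position"],s["ft_force"],s["opening"])
camera("wrist");tool("wrist","filler_c",.014)
camera("side");tool("side","filler_c",.014)
E
```

```text
[ 0.58081652 -0.13504308  0.17734204] [ 1.01933188 -0.34367661 -1.02229846] 0.279188556702983
filler_c 0.64 [325. 157.] c 588.3 -138.1 L 165.0 W 34.6 yaw 8.0
filler_c 0.52 [361. 229.] c 588.3 -135.8 L 161.8 W 32.6 yaw 6.8
filler_c 0.23 [447. 283.] c 640.2 -492.7 L 146.6 W 101.6 yaw 36.0
```

Request:
jog_arm:
  xyz:
    - [-0.02, 0.04, 0.04]
    - [-0.04, 0.08, 0.08]
    - [-0.06, 0.12, 0.12]
    - [-0.06, 0.16, 0.13]
    - [-0.06, 0.2, 0.13]
  spin: [0.2, 0.4, 0.6, 0.8, 1]
  gripper: 0

```text
time_s: 33.25
position: [0.5359, 0.0159, 0.2732]
tcp_rot: [0.0, 0.951, 0.31, 0.0]
ft_force: [0.6, 0.1, -0.4]
opening: 0.5
grip_force: 0.0
```

Request:
jog_arm:
  xyz:
    - [-0.02, 0.04, 0]
    - [-0.04, 0.08, 0]
    - [-0.06, 0.12, 0]
    - [-0.07, 0.16, 0]
    - [-0.07, 0.2, 0]
  spin: [0.2, 0.4, 0.6, 0.8, 1]

```text
time_s: 33.75
position: [0.4819, 0.1658, 0.2715]
tcp_rot: [-0.0, 0.844, 0.536, -0.001]
ft_force: [1.0, -0.2, 0.4]
opening: 0.497
grip_force: 0.0
```

Request:
jog_arm:
  xyz:
    - [0, 0.05, 0]
    - [0, 0.1, 0]
    - [0, 0.14, 0]
    - [0, 0.14, 0]
    - [0, 0.14, 0]
  spin: [0.2, 0.4, 0.607, 0.607, 0.607]

```text
time_s: 34.25
position: [0.483, 0.2699, 0.2713]
tcp_rot: [-0.0, 0.755, 0.656, -0.001]
ft_force: [-0.3, -0.9, 0.3]
opening: 0.495
grip_force: 0.0
```

Run:
```python
from h import *
s=state();print(s["position"],np.degrees(np.arctan2(*RM(s["tcp_rot"])[[1,0],1])))
camera("wrist")
tool("wrist","chisel_c");tool("wrist","driver_c")
camera("top");tool("top","chisel_c");tool("top","driver_c")
```

```text
[0.48298236 0.26991858 0.27128905] -8.060030953971658
chisel_c 0.98 [323. 103.] c 494.5 360.4 L 159.1 W 18.8 yaw 81.5
driver_c 0.98 [246. 120.] c 376.7 342.8 L 161.2 W 24.5 yaw -85.2
driver_c 0.86 [473.  83.] c 726.6 389.0 L 161.8 W 25.4 yaw 65.9
driver_c 0.62 [150. 144.] c 238.6 354.8 L 164.8 W 24.1 yaw 13.6
chisel_c 0.49 [427. 264.] c 354.3 -330.5 L 98.5 W 97.3 yaw -89.9
driver_c 0.67 [233. 155.] c 708.0 346.9 L 57.0 W 20.4 yaw 71.2
driver_c 0.59 [425. 263.] c 355.4 -330.8 L 97.9 W 94.5 yaw -1.9
driver_c 0.24 [454. 255.] c 361.0 -427.9 L 235.1 W 43.7 yaw -89.9
```

Request:
jog_arm:
  xyz:
    - [0.0163, 0.05, -0.03]
    - [0.0163, 0.09, -0.07]
    - [0.0163, 0.1272, -0.11]
    - [0.0163, 0.1272, -0.16]
    - [0.0163, 0.1272, -0.2]
  spin: [0, 0, 0, 0, 0]

```text
time_s: 35.05
position: [0.4955, 0.3653, 0.1206]
tcp_rot: [-0.0, 0.755, 0.656, -0.0]
ft_force: [0.5, 0.1, 0.5]
opening: 0.496
grip_force: 0.0
```

Request:
jog_arm:
  xyz:
    - [0, 0, -0.05]
    - [0, 0, -0.09]
    - [0, 0, -0.11]
    - [0, 0, -0.11]
    - [0, 0, -0.11]
  spin: [0, 0, 0, 0, 0]

```text
time_s: 35.55
position: [0.4963, 0.3651, 0.0405]
tcp_rot: [0.0, 0.755, 0.655, 0.0]
ft_force: [0.1, -0.6, 0.1]
opening: 0.5
grip_force: 0.0
```

Run:
```python
from h import *
s=state();p=s["position"];print(p,(np.array([.4952,.3653,.0045])-p)/.75)
camera("wrist");tool("wrist","chisel_c")
```

```text
[0.49630179 0.36507926 0.04054326] [-0.00146905  0.00029432 -0.04805768]
chisel_c 0.81 [321. 203.] c 497.6 385.9 L 108.1 W 19.3 yaw 82.2
```

Request:
jog_arm:
  xyz:
    - [-0.0015, 0, -0.02]
    - [-0.0015, 0, -0.035]
    - [-0.0015, 0, -0.045]
    - [-0.0015, 0, -0.048]
    - [-0.0015, 0, -0.048]
  spin: [0, 0, 0, 0, 0]

```text
time_s: 36.15
position: [0.4948, 0.3652, 0.0039]
tcp_rot: [-0.0, 0.755, 0.656, -0.0]
ft_force: [-0.1, 0.4, -0.4]
opening: 0.501
grip_force: 0.0
```

Request:
jog_arm:
  xyz:
    - [0, 0, 0]
    - [0, 0, 0]
    - [0, 0, 0]
    - [0, 0, 0]
    - [0, 0, 0]
  spin: [0, 0, 0, 0, 0]
  gripper: -1
  grip_force: 20

```text
time_s: 36.65
position: [0.4949, 0.3653, 0.0043]
tcp_rot: [0.0, 0.755, 0.656, 0.0]
ft_force: [-0.3, -0.4, 2.6]
opening: 0.207
grip_force: 20.0
```

Request:
jog_arm:
  xyz:
    - [0, 0, 0]
    - [0, 0, 0.02]
    - [0, 0, 0.08]
    - [0, 0, 0.14]
    - [0, 0, 0.16]
  spin: [0, 0, 0, 0, 0]

```text
time_s: 37.15
position: [0.4964, 0.3662, 0.1294]
tcp_rot: [0.001, 0.755, 0.656, 0.003]
ft_force: [0.3, 0.5, -1.0]
opening: 0.209
grip_force: 20.0
```

Request:
jog_arm:
  xyz:
    - [0.01, -0.04, 0]
    - [0.02, -0.08, 0]
    - [0.03, -0.12, 0]
    - [0.03, -0.15, 0]
    - [0.03, -0.18, 0]
  spin: [0.2, 0.4, 0.6, 0.8, 1]

```text
time_s: 37.65
position: [0.5174, 0.2291, 0.1249]
tcp_rot: [0.0, 0.568, 0.823, 0.0]
ft_force: [0.1, -0.9, -0.9]
opening: 0.213
grip_force: 20.0
```

Request:
jog_arm:
  xyz:
    - [0.01, -0.04, 0]
    - [0.02, -0.08, 0]
    - [0.03, -0.12, 0]
    - [0.03, -0.15, 0]
    - [0.03, -0.18, 0]
  spin: [0.2, 0.4, 0.6, 0.8, 1]

```text
time_s: 38.15
position: [0.5399, 0.094, 0.1249]
tcp_rot: [0.0, 0.347, 0.938, 0.0]
ft_force: [0.4, 0.4, -1.6]
opening: 0.203
grip_force: 20.0
```

Request:
jog_arm:
  xyz:
    - [0.01, -0.03, 0]
    - [0.02, -0.06, 0]
    - [0.028, -0.09, 0]
    - [0.028, -0.115, 0]
    - [0.028, -0.115, 0]
  spin: [0.2, 0.4, 0.6, 0.8, 1]

```text
time_s: 38.65
position: [0.561, 0.0069, 0.1249]
tcp_rot: [0.0, 0.105, 0.995, -0.0]
ft_force: [1.2, 0.7, -0.7]
opening: 0.206
grip_force: 20.0
```

Request:
jog_arm:
  xyz:
    - [0, 0, 0]
    - [0, 0, 0]
    - [0, 0, 0]
    - [0, 0, 0]
    - [0, 0, 0]
  spin: [0.25, 0.5, 0.676, 0.676, 0.676]

```text
time_s: 39.15
position: [0.5608, 0.009, 0.1246]
tcp_rot: [0.0, -0.062, 0.998, -0.0]
ft_force: [0.4, 0.4, -0.6]
opening: 0.208
grip_force: 20.0
```

Run:
```python
from h import *
s=state();p=s["position"];print(p,np.degrees(np.arctan2(*RM(s["tcp_rot"])[[1,0],1])),(np.array([.5625,.0097,.0098])-p)/.75,s["joint_positions"][5])
camera("wrist");tool("wrist","chisel_c",p[2]+.005)
```

```text
[0.56082504 0.00897887 0.12457965] 97.06701325625708 [ 0.00223327  0.00096151 -0.15303953] -1.78457664997279
chisel_c 0.67 [324. 203.] c 530.6 5.3 L 88.5 W 20.1 yaw 7.5
chisel_c 0.37 [271. 124.] c 507.9 -27.7 L 159.4 W 141.8 yaw -82.7
chisel_c 0.36 [622.  56.] c 425.0 160.2 L 19.7 W 5.1 yaw -81.3
```

Request:
jog_arm:
  xyz:
    - [0.0022, 0.001, -0.04]
    - [0.0022, 0.001, -0.09]
    - [0.0022, 0.001, -0.12]
    - [0.0022, 0.001, -0.13]
    - [0.0022, 0.001, -0.13]
  spin: [0, 0, 0, 0, 0]

```text
time_s: 39.75
position: [0.5621, 0.0098, 0.026]
tcp_rot: [-0.001, -0.063, 0.998, 0.0]
ft_force: [-0.4, 0.2, -0.0]
opening: 0.204
grip_force: 20.0
```

Request:
jog_arm:
  xyz:
    - [0, 0, -0.01]
    - [0, 0, -0.018]
    - [0, 0, -0.022]
    - [0, 0, -0.023]
    - [0, 0, -0.023]
  spin: [0, 0, 0, 0, 0]

```text
time_s: 40.25
position: [0.5625, 0.0097, 0.0094]
tcp_rot: [0.0, -0.063, 0.998, -0.0]
ft_force: [-0.5, -0.4, -0.1]
opening: 0.209
grip_force: 20.0
```

Request:
jog_arm:
  xyz:
    - [0, 0, 0]
    - [0, 0, 0]
    - [0, 0, 0]
  spin: [0, 0, 0]
  gripper: -0.2

```text
time_s: 40.55
position: [0.5626, 0.0097, 0.0094]
tcp_rot: [0.0, -0.063, 0.998, -0.0]
ft_force: [-0.5, 0.6, -0.1]
opening: 0.396
grip_force: 0.0
```

Request:
jog_arm:
  xyz:
    - [0, 0, 0.02]
    - [0, 0, 0.08]
    - [0, 0, 0.14]
    - [0, 0, 0.2]
    - [0, 0, 0.26]
  spin: [0, 0, 0, -0.2, -0.4]

```text
time_s: 41.05
position: [0.562, 0.0098, 0.2063]
tcp_rot: [0.0, 0.039, 0.999, 0.0]
ft_force: [0.8, -0.8, -0.5]
opening: 0.397
grip_force: 0.0
```

Request:
jog_arm:
  xyz:
    - [-0.02, 0.03, 0.03]
    - [-0.05, 0.06, 0.06]
    - [-0.08, 0.09, 0.09]
    - [-0.1, 0.12, 0.09]
    - [-0.12, 0.16, 0.09]
  spin: [-0.2, -0.4, -0.6, -0.8, -1]
  gripper: 0

```text
time_s: 41.55
position: [0.4719, 0.1301, 0.2727]
tcp_rot: [0.001, 0.285, 0.958, 0.0]
ft_force: [1.0, -0.4, 0.3]
opening: 0.501
grip_force: 0.0
```

Request:
jog_arm:
  xyz:
    - [-0.02, 0.03, 0]
    - [-0.05, 0.06, 0]
    - [-0.08, 0.09, 0]
    - [-0.1, 0.12, 0]
    - [-0.11, 0.16, 0]
  spin: [-0.2, -0.4, -0.6, -0.8, -1]

```text
time_s: 42.05
position: [0.3884, 0.25, 0.272]
tcp_rot: [0.0, 0.513, 0.858, -0.0]
ft_force: [0.3, 0.1, 0.1]
opening: 0.497
grip_force: 0.0
```

Request:
jog_arm:
  xyz:
    - [0, 0, 0]
    - [0, 0, 0]
    - [0, 0, 0]
    - [0, 0, 0]
    - [0, 0, 0]
  spin: [-0.2, -0.4, -0.6, -0.822, -0.822]

```text
time_s: 42.55
position: [0.3898, 0.2497, 0.2718]
tcp_rot: [0.0, 0.677, 0.736, 0.0]
ft_force: [-0.8, 0.5, -0.2]
opening: 0.498
grip_force: 0.0
```

Run:
```python
from h import *
s=state();p=s["position"];print(p,np.degrees(np.arctan2(*RM(s["tcp_rot"])[[1,0],1])))
camera("wrist");im=save("wrist","w8");tool("wrist","driver_c");print([im[r,c].tolist() for b in boxes_of("wrist","driver_c")[:3] for c,r in [(np.array(b["location"])*[640,400]).astype(int)]])
camera("side");tool("side","chisel_c",.014);tool("side","filler_c",.014);tool("side","marker_c",.038)
```

```text
[0.38984564 0.24969807 0.27184052] 4.808929267978563
driver_c 0.9 [546. 113.] c 724.6 391.0 L 163.2 W 30.3 yaw 68.2
driver_c 0.65 [321.  95.] c 377.2 343.2 L 160.3 W 20.3 yaw -83.5
driver_c 0.64 [215.  93.] c 237.8 355.5 L 160.2 W 22.4 yaw 14.8
[[249, 120, 0], [252, 37, 23]]
chisel_c 0.52 [335. 213.] c 566.5 11.2 L 157.0 W 26.5 yaw 8.6
filler_c 0.53 [361. 229.] c 586.9 -135.6 L 159.1 W 34.9 yaw 8.9
marker_c 0.55 [318. 232.] c 442.8 -52.5 L 147.2 W 21.2 yaw -84.0
marker_c 0.35 [356. 181.] c 759.7 114.1 L 157.7 W 73.6 yaw 59.7
```

Request:
jog_arm:
  xyz:
    - [-0.0176, 0.05, -0.03]
    - [-0.0176, 0.09, -0.07]
    - [-0.0176, 0.1313, -0.11]
    - [-0.0176, 0.1313, -0.16]
    - [-0.0176, 0.1313, -0.2]
  spin: [0, 0, 0, 0, 0]

```text
time_s: 43.45
position: [0.3762, 0.3488, 0.1199]
tcp_rot: [-0.0, 0.675, 0.738, -0.0]
ft_force: [0.2, 0.5, -0.3]
opening: 0.502
grip_force: 0.0
```

Request:
jog_arm:
  xyz:
    - [0, 0, -0.05]
    - [0, 0, -0.09]
    - [0, 0, -0.11]
    - [0, 0, -0.11]
    - [0, 0, -0.11]
  spin: [0, 0, 0, 0, 0]

```text
time_s: 43.95
position: [0.3769, 0.3483, 0.0396]
tcp_rot: [-0.0, 0.676, 0.737, -0.0]
ft_force: [-0.1, 0.2, 0.0]
opening: 0.497
grip_force: 0.0
```

Run:
```python
from h import *
s=state();p=s["position"];print(p,(np.array([.3766,.3482,.0045])-p)/.75)
camera("wrist");tool("wrist","driver_c")
```

```text
[0.37691315 0.34833997 0.03961782] [-0.00041753 -0.00018662 -0.04682376]
driver_c 0.96 [119. 203.] c 236.7 354.8 L 169.5 W 23.7 yaw 14.8
driver_c 0.6 [325. 190.] c 374.6 368.8 L 106.9 W 20.4 yaw -85.0
```

Request:
jog_arm:
  xyz:
    - [0, 0, -0.02]
    - [0, 0, -0.035]
    - [0, 0, -0.044]
    - [0, 0, -0.047]
    - [0, 0, -0.047]
  spin: [0, 0, 0, 0, 0]

```text
time_s: 44.55
position: [0.3767, 0.3482, 0.004]
tcp_rot: [-0.0, 0.676, 0.737, -0.0]
ft_force: [-0.9, -0.3, 0.5]
opening: 0.503
grip_force: 0.0
```

Request:
jog_arm:
  xyz:
    - [0, 0, 0]
    - [0, 0, 0]
    - [0, 0, 0]
    - [0, 0, 0]
    - [0, 0, 0]
  spin: [0, 0, 0, 0, 0]
  gripper: -1
  grip_force: 20

```text
time_s: 45.05
position: [0.3768, 0.3483, 0.0042]
tcp_rot: [0.0, 0.676, 0.737, 0.0]
ft_force: [-0.3, -1.5, 6.0]
opening: 0.221
grip_force: 20.0
```

Request:
jog_arm:
  xyz:
    - [0, 0, 0]
    - [0, 0, 0.02]
    - [0, 0, 0.08]
    - [0, 0, 0.14]
    - [0, 0, 0.16]
  spin: [0, 0, 0, 0, 0]

```text
time_s: 45.55
position: [0.3779, 0.3491, 0.1278]
tcp_rot: [0.0, 0.676, 0.737, 0.002]
ft_force: [-0.2, 0.1, -1.6]
opening: 0.217
grip_force: 20.0
```

Request:
jog_arm:
  xyz:
    - [0.02, -0.03, 0]
    - [0.04, -0.07, 0]
    - [0.06, -0.11, 0]
    - [0.08, -0.14, 0]
    - [0.1, -0.18, 0]
  spin: [0.2, 0.4, 0.6, 0.8, 1]

```text
time_s: 46.05
position: [0.4522, 0.2124, 0.124]
tcp_rot: [0.0, 0.471, 0.882, 0.0]
ft_force: [0.8, -0.1, -0.6]
opening: 0.218
grip_force: 20.0
```

Request:
jog_arm:
  xyz:
    - [0.02, -0.03, 0]
    - [0.04, -0.07, 0]
    - [0.06, -0.11, 0]
    - [0.08, -0.14, 0]
    - [0.1, -0.18, 0]
  spin: [0.2, 0.4, 0.6, 0.8, 1]

```text
time_s: 46.55
position: [0.5271, 0.0773, 0.1239]
tcp_rot: [-0.0, 0.238, 0.971, 0.0]
ft_force: [0.7, -0.0, -1.4]
opening: 0.218
grip_force: 20.0
```

Request:
jog_arm:
  xyz:
    - [0.01, -0.04, 0]
    - [0.03, -0.08, 0]
    - [0.05, -0.13, 0]
    - [0.064, -0.17, 0]
    - [0.064, -0.223, 0]
  spin: [0.2, 0.4, 0.6, 0.8, 1]

```text
time_s: 47.05
position: [0.5758, -0.0901, 0.1239]
tcp_rot: [0.0, -0.01, 1.0, 0.0]
ft_force: [1.1, 0.3, -0.8]
opening: 0.22
grip_force: 20.0
```

Request:
jog_arm:
  xyz:
    - [0, 0, 0]
    - [0, 0, 0]
    - [0, 0, 0]
    - [0, 0, 0]
    - [0, 0, 0]
  spin: [0.22, 0.22, 0.22, 0.22, 0.22]

```text
time_s: 47.55
position: [0.5747, -0.0883, 0.124]
tcp_rot: [-0.0, -0.062, 0.998, 0.0]
ft_force: [0.2, -0.1, -1.5]
opening: 0.218
grip_force: 20.0
```

Run:
```python
from h import *
s=state();p=s["position"];print(p,np.degrees(np.arctan2(*RM(s["tcp_rot"])[[1,0],1])),(np.array([.5749,-.0875,.0098])-p)/.75,s["opening"])
camera("wrist");tool("wrist","driver_c",p[2]+.005)
```

```text
[ 0.5747063  -0.08833911  0.12403148] 97.1396160213559 [ 0.00025826  0.00111881 -0.15230864] 0.21762631804494179
driver_c 0.62 [325. 197.] c 543.9 -92.6 L 88.3 W 22.2 yaw 7.2
```

Request:
jog_arm:
  xyz:
    - [0, 0.001, -0.04]
    - [0, 0.001, -0.09]
    - [0, 0.001, -0.12]
    - [0, 0.001, -0.13]
    - [0, 0.001, -0.13]
  spin: [0, 0, 0, 0, 0]

```text
time_s: 48.15
position: [0.5744, -0.0881, 0.026]
tcp_rot: [-0.001, -0.063, 0.998, 0.0]
ft_force: [1.0, 0.4, -1.0]
opening: 0.221
grip_force: 20.0
```

Request:
jog_arm:
  xyz:
    - [0, 0, -0.01]
    - [0, 0, -0.018]
    - [0, 0, -0.021]
    - [0, 0, -0.0223]
    - [0, 0, -0.0223]
  spin: [0, 0, 0, 0, 0]

```text
time_s: 48.65
position: [0.5748, -0.0883, 0.0099]
tcp_rot: [0.0, -0.063, 0.998, -0.0]
ft_force: [-0.8, -0.9, -2.0]
opening: 0.216
grip_force: 20.0
```

Request:
jog_arm:
  xyz:
    - [0, 0, 0]
    - [0, 0, 0]
    - [0, 0, 0]
    - [0, 0, 0]
  spin: [0, 0, 0, 0]
  gripper: -0.35

```text
time_s: 49.05
position: [0.5748, -0.0883, 0.0099]
tcp_rot: [0.0, -0.063, 0.998, -0.0]
ft_force: [-0.1, -0.5, -0.2]
opening: 0.324
grip_force: 0.0
```

Request:
jog_arm:
  xyz:
    - [0, 0, 0.01]
    - [0, 0, 0.05]
    - [0, 0, 0.11]
    - [0, 0, 0.17]
    - [0, 0, 0.23]
  spin: [0, 0, 0, 0, 0]

```text
time_s: 49.55
position: [0.5744, -0.0882, 0.1847]
tcp_rot: [0.0, -0.063, 0.998, -0.0]
ft_force: [-0.1, -1.2, -1.2]
opening: 0.324
grip_force: 0.0
```

Request:
jog_arm:
  xyz:
    - [-0.02, 0.05, 0.05]
    - [-0.04, 0.1, 0.1]
    - [-0.06, 0.15, 0.1]
    - [-0.06, 0.2, 0.1]
    - [-0.06, 0.26, 0.1]
  spin: [-0.2, -0.4, -0.6, -0.8, -1]

```text
time_s: 50.05
position: [0.5292, 0.1078, 0.2587]
tcp_rot: [0.001, 0.189, 0.982, 0.0]
ft_force: [1.0, -0.2, -0.6]
opening: 0.326
grip_force: 0.0
```

Request:
jog_arm:
  xyz:
    - [-0.04, 0.05, 0]
    - [-0.08, 0.1, 0]
    - [-0.12, 0.15, 0]
    - [-0.16, 0.2, 0]
    - [-0.16, 0.26, 0]
  spin: [-0.2, -0.4, -0.6, -0.8, -1]

```text
time_s: 50.55
position: [0.406, 0.3022, 0.2582]
tcp_rot: [-0.0, 0.425, 0.905, -0.0]
ft_force: [1.2, 0.6, -0.2]
opening: 0.328
grip_force: 0.0
```

Run:
```python
from h import *
s=state();print(s["position"],s["ft_force"],s["time_s"])
im=save("top","top9")
for t,z in [("driver_c",.014),("chisel_c",.014),("filler_c",.014),("marker_c",.038),("knife_c",.009),("bradawl_c",.009),("mallet_c",.046)]: tool("top",t,z)
side=camera("side")
v=np.vstack([cv2.resize(im[140:290,290:470],(600,500))]);cv2.imwrite('pics/top9c.png',v[:,:,::-1])
for t,z in [("driver_c",.014),("chisel_c",.014),("filler_c",.014),("marker_c",.038)]: tool("side",t,z)
```

```text
[0.40601477 0.30218159 0.25815322] [ 1.18616655  0.60638168 -0.2359298 ] 50.55
driver_c 0.57 [229. 155.] c 712.6 359.0 L 92.9 W 21.2 yaw 67.9
driver_c 0.45 [358. 201.] c 550.6 -90.7 L 91.8 W 21.0 yaw 6.4
chisel_c 0.82 [326. 197.] c 570.7 11.0 L 159.5 W 19.8 yaw 7.0
filler_c 0.65 [369. 181.] c 589.8 -133.4 L 157.4 W 33.1 yaw 7.2
filler_c 0.64 [292. 136.] c 782.4 135.2 L 117.5 W 71.3 yaw 62.8
marker_c 0.8 [345. 232.] c 439.1 -50.6 L 132.4 W 20.6 yaw -85.4
bradawl_c 0.66 [479. 210.] c 523.8 -503.6 L 74.2 W 59.1 yaw 23.7
mallet_c 0.8 [454. 255.] c 360.6 -416.0 L 228.5 W 42.5 yaw -89.9
driver_c 0.67 [346. 227.] c 579.1 -85.9 L 163.2 W 37.3 yaw 8.6
driver_c 0.59 [220. 200.] c 227.2 349.5 L 60.7 W 38.0 yaw 9.4
driver_c 0.37 [313. 160.] c 713.0 364.6 L 108.9 W 24.4 yaw 66.5
chisel_c 0.66 [332. 213.] c 567.9 11.9 L 159.8 W 30.3 yaw 8.1
filler_c 0.64 [363. 231.] c 587.5 -131.4 L 162.3 W 37.7 yaw 5.0
marker_c 0.55 [314. 229.] c 440.3 -48.8 L 139.3 W 20.0 yaw -84.1
```

View pics/top9.png

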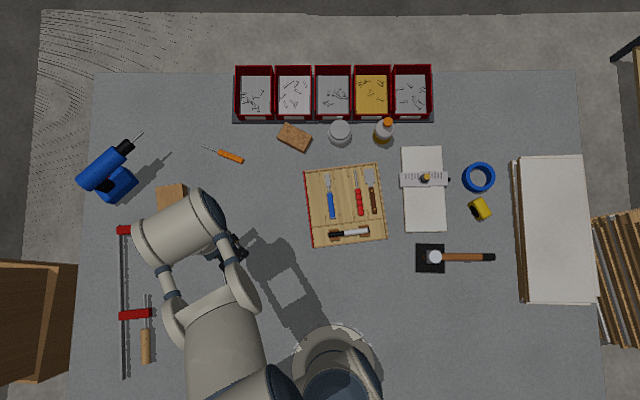

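View pics/top9c.png

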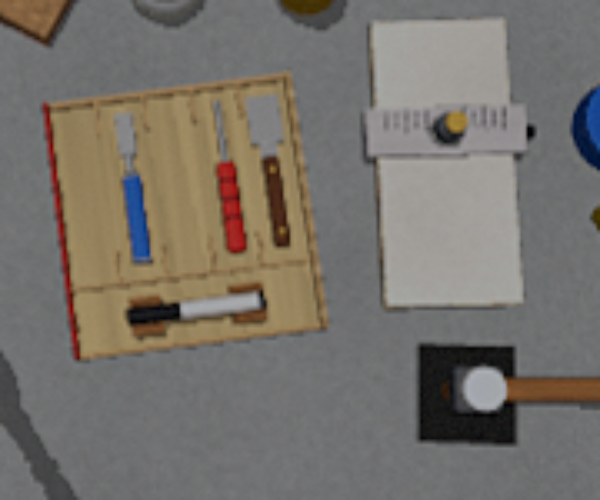

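```bash
python3 -c "
from bench import *
print(job_done())"
```

```text
the job is handed in; nothing more can be done
None
```

The job is handed in: the punch was pressed to its stop with the mallet, the mallet is back upright on its mat, the marker is seated in the groove, and the chisel, screwdriver and filling knife are in lanes 2, 4 and 5; I saw no marking knife or bradawl, so lanes 1 and 3 are empty (judging result not shown).

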